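Refit the heat sinks on a reworked circuit board

TASK

Put the four finned square and oblong heat sinks back on the circuit board: each goes on the chip of its own shape and size, centred and lying flat on it, with its fins running along the holder's rails so that the fan blows through them. Set each one down gently rather than dropping it, for the chips are delicate; the round pin-fin heat sink and the steel nozzle are not part of the job.

Things in the scene. Friction and masses are not known exactly. Their poses are not given: they have to be found in the camera images.
- board: Green circuit board 230 x 214 mm, top face 30 mm above the table, in a fixed holder between two aluminium rails. Origin: centre of the underside, on the table; x axis along the rails (18 mm wide, 280 mm long, 33 mm tall, at y = +-114 mm). A black twin fan, 64 mm tall, 26 mm thick, stands across the end at x = +142 mm. Parts beside the chips are at most 6 mm high.
- chip_large: The largest square black chip on the board, fixed, 50 x 50 mm, 4 mm thick (top face at z = +4 mm in its frame, 34 mm above the table). Origin: centre of its underside, on the board's top face; x axis along the rails. Any of the four chip places of the board may be its place; chip centres are at least 75 mm apart.
- sink_large: The largest square finned aluminium heat sink, loose, upright on the table, 50 mm along the fins (x axis) x 50 mm across the fins (y axis) x 24 mm tall, 75 g (give or take a third); same footprint as the large chip. Flat outer fins on the +y and -y sides, solid to grip. Origin: centre of its underside; z up.
- chip_medium: The middle-sized square black chip on the board, fixed, 36 x 36 mm, 4 mm thick (top face at z = +4 mm in its frame, 34 mm above the table). Origin: centre of its underside, on the board's top face; x axis along the rails. Any of the four chip places of the board may be its place; chip centres are at least 75 mm apart.
- sink_medium: The middle-sized square finned aluminium heat sink, loose, upright on the table, 36 mm along the fins (x axis) x 36 mm across the fins (y axis) x 22 mm tall, 35 g (give or take a third); same footprint as the medium chip. Flat outer fins on the +y and -y sides, solid to grip. Origin: centre of its underside; z up.
- chip_small: The smallest square black chip on the board, fixed, 24 x 24 mm, 4 mm thick (top face at z = +4 mm in its frame, 34 mm above the table). Origin: centre of its underside, on the board's top face; x axis along the rails. Any of the four chip places of the board may be its place; chip centres are at least 75 mm apart.
- sink_small: The smallest square finned aluminium heat sink, loose, upright on the table, 24 mm along the fins (x axis) x 24 mm across the fins (y axis) x 20 mm tall, 16 g (give or take a third); same footprint as the small chip. Flat outer fins on the +y and -y sides, solid to grip. Origin: centre of its underside; z up.
- chip_oblong: The only oblong black chip on the board, fixed, 64 x 24 mm, 4 mm thick (top face at z = +4 mm in its frame, 34 mm above the table). Origin: centre of its underside, on the board's top face; x axis along the rails and along its length. Any of the four chip places of the board may be its place; chip centres are at least 75 mm apart.
- sink_oblong: The only oblong finned aluminium heat sink, loose, upright on the table, 64 mm along the fins (x axis) x 24 mm across the fins (y axis) x 22 mm tall, 40 g (give or take a third); same footprint as the oblong chip. Flat outer fins on the +y and -y sides, solid to grip. Origin: centre of its underside; z up.
There are look-alikes about, which are no part of the job. Leave any purple look-alike of the sink_small alone.

How it is judged:
At the end, for the whole second after the job is handed in: Each of the four square and oblong heat sinks stands flat (within 0.1 rad) on the chip of its own shape and size, resting on its top face, centred within 8 mm, its fins within 0.2 rad (about 11 degrees) of the line of the rails (either way round), released and at rest (horizontal distance between sink_large and chip_large below 0.008 m and z of sink_large in the frame of chip_large between 0.002 and 0.0065 m and angle between each of sink_large, sink_medium, sink_small, sink_oblong's own z axis and vertical below 0.1 rad and angle between the x axis of sink_large and the x axis of chip_large, either way round below 0.2 rad and linear speed of each of sink_large, sink_medium, sink_small, sink_oblong below 0.02 m/s and horizontal distance between sink_medium and chip_medium below 0.008 m and z of sink_medium in the frame of chip_medium between 0.002 and 0.0065 m and angle between the x axis of sink_medium and the x axis of chip_medium, either way round below 0.2 rad and horizontal distance between sink_small and chip_small below 0.008 m and z of sink_small in the frame of chip_small between 0.002 and 0.0065 m and angle between the x axis of sink_small and the x axis of chip_small, either way round below 0.2 rad and horizontal distance between sink_oblong and chip_oblong below 0.008 m and z of sink_oblong in the frame of chip_oblong between 0.002 and 0.0065 m and angle between the x axis of sink_oblong and the x axis of chip_oblong, either way round below 0.2 rad); the robot touches nothing.
It fails at once if a heat sink strikes its chip hard (faster than 0.4 m/s, as when dropped from about a centimetre or more) ((horizontal distance between sink_large and chip_large below 0.03 m and z of sink_large in the frame of chip_large below 0.009 m and linear speed of sink_large above 0.4 m/s) or (horizontal distance between sink_medium and chip_medium below 0.03 m and z of sink_medium in the frame of chip_medium below 0.009 m and linear speed of sink_medium above 0.4 m/s) or (horizontal distance between sink_small and chip_small below 0.03 m and z of sink_small in the frame of chip_small below 0.009 m and linear speed of sink_small above 0.4 m/s) or (horizontal distance between sink_oblong and chip_oblong below 0.03 m and z of sink_oblong in the frame of chip_oblong below 0.009 m and linear speed of sink_oblong above 0.4 m/s)).
It also fails if it takes over 96 s, if anything falls off the work surface, if the arm or the gripper's body presses on something with over 40 N, if the wrist force passes 120 N, or if a joint passes its speed limit or range.

ROBOT

A 7-joint arm with a two-finger parallel gripper is mounted at the origin on the work surface. World frame = base frame: x ahead of the robot, y to its left, z up, the work surface at z = 0. Lengths are in m, angles in rad, forces in N, time in s.
With the tool pointing down it reaches from about 0.35 to 0.9 m from the base axis. Payload 7.2 kg.
Tool frame: the origin (TCP) lies at the very end of the fingers, on their centre line; the grasp point (between the pads) lies 19 mm behind it; z points along the fingers, y is the line along which they close (so a half turn about z gives the same grasp; the last joint's range is limited). The gripper opens to 85 mm and grips with 20 to 120 N. Pads are 22 mm wide; open, the fingers measure 114 mm over their backs; the gripper's body (76 mm by 85 mm) begins 54 mm behind the grasp point. The pads swing forward as they close: fully open they stand 13 mm farther back than shut.
Start: joints at [1.173, 0.411, -0.013, 1.596, 0.006, 1.134, -0.082], TCP at [0.202, -0.591, 0.198] pointing down, gripper open.
Joint ranges: [-2.95, 2.95], [-0.29, 1.99], [-1.47, 1.44], [0.14, 2.54], [-1.03, 4.17], [0.13, 1.85], [-2.86, 2.86]. Speed limits (rad/s): [2.39, 2.39, 3.01, 3.01, 3.14, 3.14, 3.14].

INTERFACE

Orientations are given as a unit quaternion [x, y, z, w].
In Python, from station import * gives the robot as it stands. The module is installed in compiled form; this text tells all that it offers.
- The arm moves only by the shell command python3 -m handwheel 'ROWS' [OPENING] [FORCE]. ROWS is JSON, a list of rows, each an object of numbers: "x", "y", "z": the shift along the tool's x, y, z as a fraction of full scale; "rx", "ry", "rz": the turn, a rotation vector about the tool's x, y, z as a fraction of full scale. A call has 1 to 12 rows; each row is the pose to reach, as a shift and turn from the pose commanded when the call began, along the tool's axes at that moment; what a row does not reach only later rows make up. Full scale, the value 1, is 0.2 m for a shift and 90 degrees for a turn. A row lasts 1/8 s, in which the tool goes at most 62.5 mm and 10.7 degrees, less where a joint would pass 70% of its speed; a pose out of reach is approached as far as the arm can. A call with a number of a shift or a turn outside -1 to 1 is refused whole. A call with a gripper value outside its range is refused whole. OPENING is the gripper's target within -1 to 1 (shut at 1, half-way at 0, fully open at -1), set as the call begins (- or left out, the last holds). The fingers move at their own pace and stop on an object; FORCE is the grip in N (left out, the last holds). Time passes only in rows, so rows that repeat a pose let the fingers close. It gives the time, the measured TCP pose, the force, the opening and the grip force at its end, in the units of the state.
- read_state(): the state, without advancing time (a new reading comes with each control period).
- read_camera(name): name is "scene" or "side" or "wrist"; returns the picture (480x640x3 uint8, red, green, blue); there is no depth.
- get_calibration(name): a dict with "intrinsics" (3x3 intrinsics, pixels), "k1" (the pictures are not rectified: a ray, as slopes to the right and down, at radius r is drawn at 1 + k1 r^2 times it, then the intrinsics apply), "R" (3x3) and "t" (3): a world point X has camera coordinates R X + t; the wrist camera has in their place "hand_eye" (4x4, takes a point from camera to tool coordinates, whose origin is the TCP and whose axes are the flange's). Camera axes: x right, y down, z forward; pixel columns grow to the right and rows downward; lengths in m; the calibration is good to about 2 mm. A picture is of the moment at which its call begins: read the wrist's pose just before it. get_calibration takes no time and is no camera call.
- hand_in(): hands the job in; it is judged then, once.
The state is a dict: "t": time; "qpos": joint angles; "joint_velocities": joint speeds; "joint_torque": joint torques, N m; "ee_pos": TCP position; "tcp_rot": TCP orientation; "wrist_force": force on the tool from outside, world axes, zero at the start; "moment": the same for the moment, N m; "grip_width": opening from 0.0 (shut) to 1.0 (fully open); "grasp_force": force on a finger pad.
Only numpy, scipy, OpenCV 4.12 (cv2) and the standard library are available. Lean on these libraries where they do the work, as an engineer would, in place of code of your own. Each camera call takes 0.05 s, during which the arm holds its last target. There are 200 camera calls.

## Working session

There is one attempt and no reset: what is moved stays moved. The work goes in short steps, Python scripts to look and compute and a shell command to move; the robot and the scene stay as the last step left them, time stands still between calls to the robot, and variables do not carry over. Pictures are saved under pics/ and viewed, at most 17 in all, crops included, and the job is handed in when it is done.

```bash
mkdir -p pics; python3 - <<'E'
from station import *
import cv2
s=read_state();print(s)
for n in("scene","side","wrist"):
    cv2.imwrite(f"pics/{n}0.png",read_camera(n)[:,:,::-1]);c=get_calibration(n);print(n,c)
E
```

```text
{'t': 0.0, 'qpos': array([ 1.1728042 ,  0.41191871, -0.01267643,  1.597017  ,  0.00559798,
        1.13429831, -0.08221453]), 'joint_velocities': array([-0.00085274, -0.00055898, -0.00075427,  0.00186975, -0.00123121,
       -0.00060739, -0.00037126]), 'joint_torque': array([-1.51251347e-04, -6.00612402e+01,  6.82015009e-01, -2.99401474e+01,
        1.38870376e-02,  1.08049079e-02,  4.46180650e-05]), 'ee_pos': array([ 0.20216957, -0.59083503,  0.19765265]), 'tcp_rot': array([ 9.86437034e-01,  1.64138154e-01, -1.93559633e-04, -7.79253856e-04]), 'wrist_force': array([ 0.95609491, -0.36618101,  0.19582221]), 'moment': array([ 0.00115852, -0.00294459,  0.00121893]), 'grasp_force': 0.0, 'grip_width': 1.0005495158330509}
scene {'intrinsics': array([[573.410671  ,   0.        , 321.06262654],
       [  0.        , 573.410671  , 250.86816901],
       [  0.        ,   0.        ,   1.        ]]), 'k1': -0.10905715028216743, 'R': array([[ 0.83418099,  0.55143052,  0.00815222],
       [ 0.43879485, -0.65469107, -0.61549872],
       [-0.3340676 ,  0.51701449, -0.78809572]]), 't': array([-0.45854
[... 295 characters left out ...]
  [-0.1943133 ,  0.43846135, -0.87749301],
       [ 0.39151684, -0.78553834, -0.47921194]]), 't': array([0.50094716, 0.17420658, 0.52280172])}
wrist {'intrinsics': array([[358.10158785,   0.        , 320.19247619],
       [  0.        , 358.10158785, 237.99348387],
       [  0.        ,   0.        ,   1.        ]]), 'k1': -0.04834650989893238, 'hand_eye': array([[ 6.00915099e-04, -9.45953860e-01, -3.24300684e-01,
         8.40688028e-02],
       [ 9.99999490e-01,  8.31514687e-04, -5.72492580e-04,
        -5.46196936e-04],
       [ 8.11212348e-04, -3.24300175e-01,  9.45953877e-01,
        -1.75752185e-01],
       [ 0.00000000e+00,  0.00000000e+00,  0.00000000e+00,
         1.00000000e+00]])}
```

View pics/scene0.png

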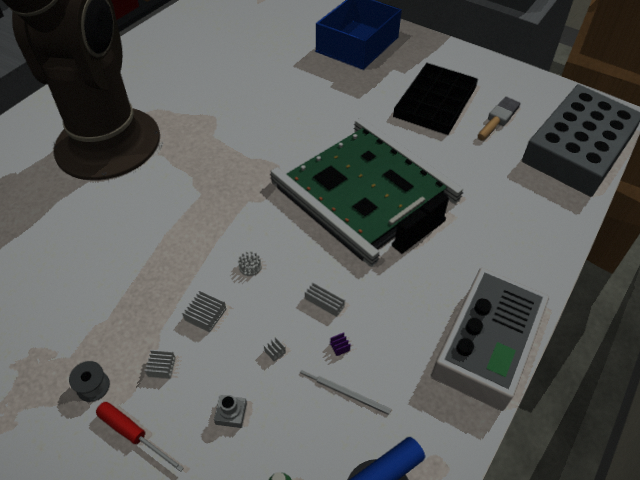

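View pics/side0.png

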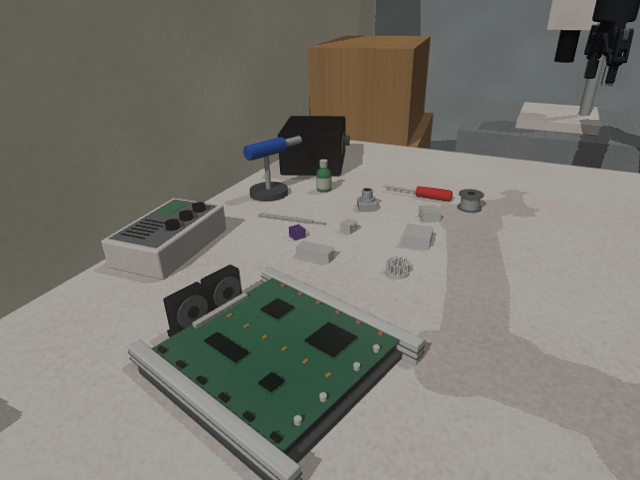

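The scene picture shows the sinks: large (204,310), medium (159,364), small (275,349), oblong (325,299). The purple look-alike (340,344) and the round pin-fin sink (249,263) are to be left alone. The chips are: large (330,178), medium (365,206), small (369,156), oblong (398,180).

```bash
cat >h.py <<'E'
from station import *
import numpy as np, cv2
from scipy.spatial.transform import Rotation as Ro
def K(name,s=None):
    c=get_calibration(name)
    if name=="wrist":
        s=s or read_state(); T=np.eye(4);T[:3,:3]=Ro.from_quat(s["tcp_rot"]).as_matrix();T[:3,3]=s["ee_pos"]
        M=np.linalg.inv(T@np.array(c["hand_eye"]));R,t=M[:3,:3],M[:3,3]
    else: R,t=c["R"],c["t"]
    return c["intrinsics"],c["k1"],R,t
def p2w(cam,uv,z):
    I,k,R,t=cam
    d=(np.atleast_2d(uv).astype(float)-I[:2,2])/I[0,0]
    u=d.copy()
    for _ in range(20): u=d/(1+k*(u**2).sum(1,keepdims=True))
    ray=np.c_[u,np.ones(len(u))]@R; o=-R.T@t
    return o+ray*((z-o[2])/ray[:,2])[:,None]
def w2p(cam,X):
    I,k,R,t=cam
    c=np.atleast_2d(X)@R.T+t;u=c[:,:2]/c[:,2:]
    return u*(1+k*(u**2).sum(1,keepdims=True))*I[0,0]+I[:2,2]
E
python3 - <<'E'
from h import *
np.set_printoptions(precision=3,suppress=True)
c=K("scene")
for n,uv,z in [("L",(204,310),.012),("M",(159,364),.011),("S",(275,349),.01),("O",(325,299),.011),("cL",(330,178),.034),("cM",(365,206),.034),("cS",(369,156),.034),("cO",(398,180),.034)]: print(n,p2w(c,uv,z)[0])
im=cv2.imread("pics/scene0.png")
a=cv2.resize(im[235:395,130:360],None,fx=3.4,fy=3.4,interpolation=cv2.INTER_CUBIC);cv2.imwrite("pics/crop1.png",a)
a=cv2.resize(im[115:265,265:470],None,fx=3.9,fy=3.9,interpolation=cv2.INTER_CUBIC);cv2.imwrite("pics/crop2.png",a)
E
```

```text
L [ 0.457 -0.207  0.012]
M [ 0.462 -0.322  0.011]
S [ 0.595 -0.199  0.01 ]
O [ 0.609 -0.078  0.011]
cL [0.474 0.144 0.034]
cM [0.567 0.119 0.034]
cS [0.505 0.239 0.034]
cO [0.585 0.213 0.034]
```

View pics/crop1.png

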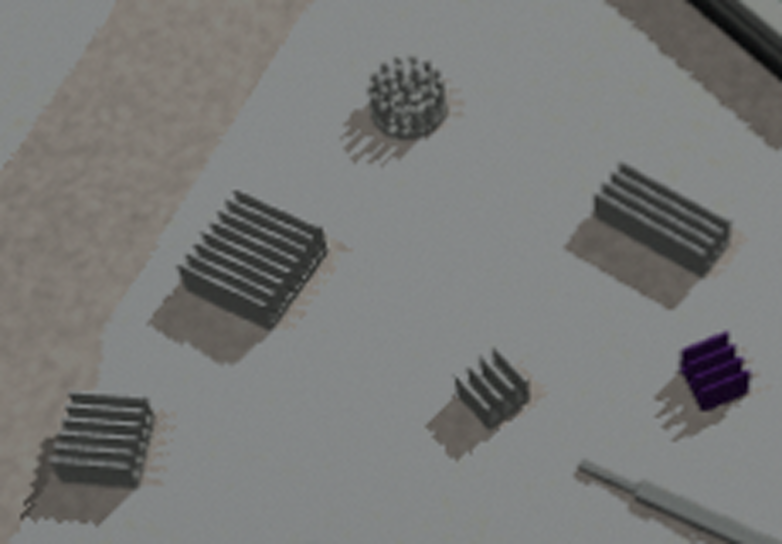

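View pics/crop2.png

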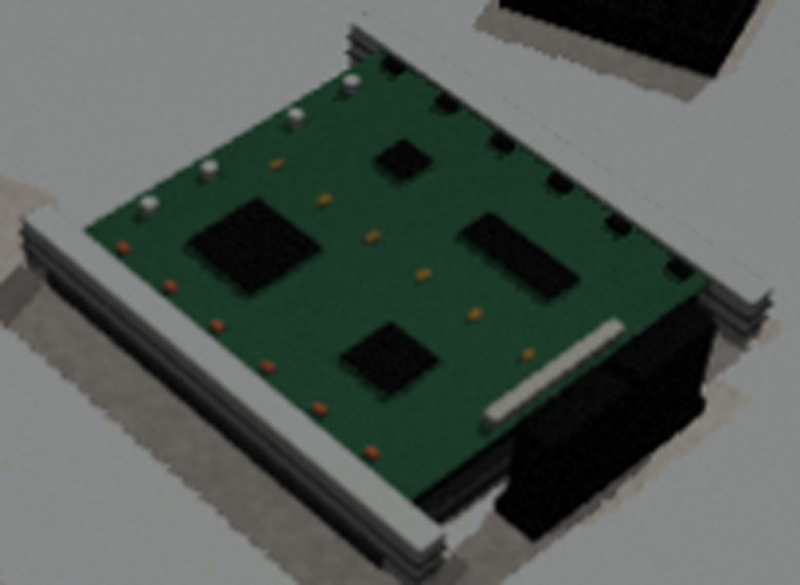

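```bash
python3 - <<'E'
from h import *
np.set_printoptions(precision=4,suppress=True)
c=K("scene")
def C(s,o,p):return np.array(p)/s+np.array(o)-.5+.5/s
def c1(p):return C(3.4,(130,235),p)
def c2(p):return C(3.9,(265,115),p)
for n,z,p in [("L",.024,[(237,192),(325,232),(270,315),(180,268)]),("M",.022,[(70,397),(151,401),(138,475),(56,460)]),("S",.02,[(495,350),(528,383),(493,415),(457,378)]),("O",.022,[(620,165),(729,223),(707,260),(596,197)])]:
    w=p2w(c,c1(p),z);d=w[1]-w[0]+w[2]-w[3];e=w[2]-w[1]+w[3]-w[0]
    print(n,w.mean(0),"ang",np.degrees(np.arctan2(d[1],d[0])),np.degrees(np.arctan2(e[1],e[0])),np.linalg.norm(d)/2,np.linalg.norm(e)/2)
for n,z,p in [("cL",.034,[(187,243),(255,198),(321,246),(250,295)]),("cM",.034,[(340,357),(391,322),(440,358),(388,397)]),("cS",.034,[(374,159),(405,139),(433,160),(403,183)]),("cO",.034,[(458,236),(490,212),(579,276),(550,301)])]:
    w=p2w(c,c2(p),z);d=w[2]-w[1]+w[3]-w[0];e=w[1]-w[0]+w[2]-w[3]
    print(n,w.mean(0),"ang",np.degrees(np.arctan2(d[1],d[0])),np.degrees(np.arctan2(e[1],e[0])),np.linalg.norm(d)/2,np.linalg.norm(e)/2)
w=p2w(c,c2([(22,215),(413,548)]),.033);d=w[1]-w[0];print("rail",w,np.degrees(np.arctan2(d[1],d[0])))
s=read_state();R=Ro.from_quat(s["tcp_rot"]).as_matrix();print(R)
E
```

```text
L [ 0.4613 -0.2098  0.024 ] ang 5.830864285276966 -82.07041010292322 0.05147461136530746 0.04964591985183818
M [ 0.467  -0.3209  0.022 ] ang 27.420862113738288 -57.55322529987282 0.03807398732329784 0.034226893640732864
S [ 0.596  -0.2005  0.02  ] ang -13.667265696351658 -102.22128791165927 0.0243749341149522 0.02225332591013341
O [ 0.6097 -0.0809  0.022 ] ang 0.29393580727776547 -85.8493531429369 0.06331169978333037 0.022885073409244807
cL [0.4729 0.1452 0.034 ] ang -14.205904318163439 77.18398777857968 0.04649092443716512 0.047562316522473364
cM [0.5668 0.118  0.034 ] ang -14.332224436451872 76.53619411429837 0.032268171838204365 0.03470784647644468
cS [0.5031 0.2393 0.034 ] ang -17.099075324529412 78.19244239700606 0.02147818495917876 0.023080221085213883
cO [0.5846 0.2119 0.034 ] ang -13.67123499978264 79.5520576170613 0.05994444785174485 0.023752248388873406
rail [[0.3655 0.0998 0.033 ]
 [0.6326 0.0277 0.033 ]] -15.108928310776319
[[ 0.9461  0.3239 -0.0005]
 [ 0.3239 -0.9461  0.0011]
 [-0.0001 -0.0012 -1.    ]]
```

```bash
cat >>h.py <<'E'
def plan(x,y,z,yaw,s=None):
    s=s or read_state();R=Ro.from_quat(s["tcp_rot"]).as_matrix()
    T=np.array(Ro.from_euler("z",yaw,degrees=True).as_matrix()@np.diag([1,-1,-1.]))
    d=R.T@(np.array([x,y,z])-s["ee_pos"])/.2; r=Ro.from_matrix(R.T@T).as_rotvec(degrees=True)/90
    print("t",s["t"],"at",s["ee_pos"].round(4),"shift",d.round(3),"turn",r.round(3),"n",(np.linalg.norm(d)*.2/.0625).round(1),"q",s["qpos"].round(2))
E
python3 -c "
from h import *
plan(.48,-.2,.22,0)"
```

```text
t 0.15 at [ 0.2022 -0.5909  0.1979] shift [ 1.947 -1.4   -0.109] turn [-0.001  0.     0.21 ] n 7.7 q [ 1.17  0.41 -0.01  1.6   0.01  1.13 -0.08]
```

```bash
python3 -m handwheel '[{"x":0.97,"y":-0.7,"z":-0.1},{"x":0.97,"y":-0.7,"z":-0.1},{"x":0.97,"y":-0.7,"z":-0.1},{"x":0.97,"y":-0.7,"z":-0.1}]' -1 25
python3 -m handwheel '[{"x":0.97,"y":-0.7,"rz":0.21},{"x":0.97,"y":-0.7,"rz":0.21},{"x":0.97,"y":-0.7,"rz":0.21},{"x":0.97,"y":-0.7,"rz":0.21},{"x":0.97,"y":-0.7,"rz":0.21},{"x":0.97,"y":-0.7,"rz":0.21}]'
python3 - <<'E'
from h import *
s=read_state();import pickle;im=read_camera("wrist");pickle.dump((s,im),open("w1.pkl","wb"));plan(.48,-.2,.22,0,s)
cv2.imwrite("pics/w1.png",im[:,:,::-1])
E
```

```text
t 0.15 at [ 0.2022 -0.5909  0.1979] shift [ 1.947 -1.4   -0.109] turn [-0.001  0.     0.21 ] n 7.7 q [ 1.17  0.41 -0.01  1.6   0.01  1.13 -0.08]invalid input
invalid input
```

View pics/w1.png

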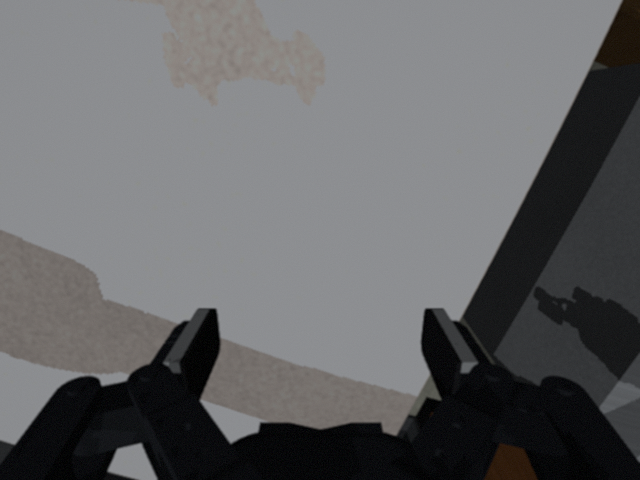

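The arm has not moved because the call was refused. The picture shows only bare table. I'll retry with all six keys in each row.

```bash
python3 -m handwheel '[{"x":0.97,"y":-0.7,"z":-0.1,"rx":0,"ry":0,"rz":0},{"x":0.97,"y":-0.7,"z":-0.1,"rx":0,"ry":0,"rz":0},{"x":0.97,"y":-0.7,"z":-0.1,"rx":0,"ry":0,"rz":0},{"x":0.97,"y":-0.7,"z":-0.1,"rx":0,"ry":0,"rz":0}]' -1 25
python3 -c "
from h import *
plan(.48,-.2,.22,0)"
```

```text
t: 0.7
ee_pos: [0.3419, -0.3938, 0.2188]
tcp_rot: [0.986, 0.165, 0.0, 0.0]
wrist_force: [0.5, -0.9, -0.2]
grip_width: 1.0
grasp_force: 0.0
t 0.7 at [ 0.3419 -0.3938  0.2188] shift [ 0.968 -0.692 -0.006] turn [ 0.    -0.     0.211] n 3.8 q [ 0.87  0.22 -0.12  1.81  0.03  1.11 -0.51]
```

```bash
python3 -m handwheel '[{"x":0.97,"y":-0.69,"z":0,"rx":0,"ry":0,"rz":0.21},{"x":0.97,"y":-0.69,"z":0,"rx":0,"ry":0,"rz":0.21},{"x":0.97,"y":-0.69,"z":0,"rx":0,"ry":0,"rz":0.21},{"x":0.97,"y":-0.69,"z":0,"rx":0,"ry":0,"rz":0.21},{"x":0.97,"y":-0.69,"z":0,"rx":0,"ry":0,"rz":0.21}]'
python3 - <<'E'
from h import *
s=read_state();import pickle;im=read_camera("wrist");pickle.dump((s,im),open("w1.pkl","wb"));plan(.48,-.2,.22,0,s)
c=K("wrist",s)
E=dict(L=(.4613,-.2098,.024,6.9,.05,.05),M=(.467,-.3209,.022,29.9,.036,.036),S=(.596,-.2005,.02,-12.9,.024,.024),O=(.6097,-.0809,.022,2.2,.064,.024))
b=im[:,:,::-1].copy()
for n,(x,y,z,a,l,w) in E.items():
    q=np.array([[1,1],[-1,1],[-1,-1],[1,-1]])*[l/2,w/2];t=np.radians(a);q=q@np.array([[np.cos(t),np.sin(t)],[-np.sin(t),np.cos(t)]])+[x,y]
    p=w2p(c,np.c_[q,[z]*4]);print(n,p.round().tolist())
    cv2.polylines(b,[p.round().astype(int)],True,(0,0,255),1)
cv2.imwrite("pics/w2.png",cv2.resize(b,(800,600),interpolation=cv2.INTER_CUBIC))
E
```

```text
t: 1.32
ee_pos: [0.4821, -0.1973, 0.2185]
tcp_rot: [1.0, 0.004, 0.001, -0.001]
wrist_force: [-0.2, 0.2, -0.4]
grip_width: 0.998
grasp_force: 0.0
t 1.325 at [ 0.4821 -0.1973  0.2185] shift [-0.011  0.013 -0.008] turn [-0.001 -0.001  0.005] n 0.1 q [ 0.5   0.23 -0.24  1.81  0.06  1.11 -1.32]
L [[307.0, 198.0], [312.0, 243.0], [358.0, 238.0], [354.0, 193.0]]
M [[414.0, 208.0], [427.0, 236.0], [457.0, 220.0], [445.0, 192.0]]
S [[317.0, 68.0], [311.0, 94.0], [335.0, 100.0], [341.0, 74.0]]
O [[185.0, 32.0], [193.0, 104.0], [217.0, 103.0], [210.0, 31.0]]
```

View pics/w2.png

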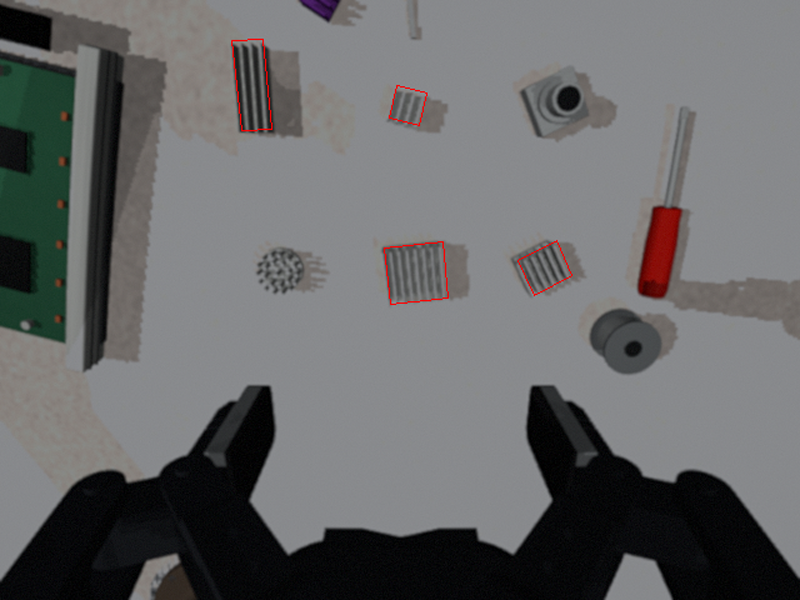

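The picture shows all four sinks with my predicted outlines on them: L (416,272), M (545,268), S (408,105) and O (252,86) in the enlarged view. The purple look-alike (320,5), the round sink (280,271) and the nozzle (555,102) are separate. The fits are good to about 2 mm, so I'll take L first.

```bash
python3 -c "
from h import *
plan(.461,-.2095,.004,7)"
```

```text
t 1.375 at [ 0.4804 -0.2005  0.2183] shift [-0.097  0.045  1.071] turn [-0.     0.    -0.075] n 3.4 q [ 0.5   0.23 -0.24  1.81  0.06  1.11 -1.32]
```

```bash
python3 -m handwheel '[{"x":-0.097,"y":0.045,"z":0.2,"rx":0,"ry":0,"rz":-0.075},{"x":-0.097,"y":0.045,"z":0.5,"rx":0,"ry":0,"rz":-0.075},{"x":-0.097,"y":0.045,"z":0.7,"rx":0,"ry":0,"rz":-0.075},{"x":-0.097,"y":0.045,"z":0.8,"rx":0,"ry":0,"rz":-0.075},{"x":-0.097,"y":0.045,"z":0.8,"rx":0,"ry":0,"rz":-0.075},{"x":-0.097,"y":0.045,"z":0.8,"rx":0,"ry":0,"rz":-0.075}]'
python3 -c "
from h import *
plan(.461,-.2095,.004,7)"
```

```text
t: 2.12
ee_pos: [0.4602, -0.2128, 0.0593]
tcp_rot: [0.998, 0.058, 0.0, 0.0]
wrist_force: [-0.2, -0.3, 0.8]
grip_width: 1.0
grasp_force: 0.0
t 2.125 at [ 0.4602 -0.2128  0.0593] shift [ 0.006 -0.016  0.277] turn [ 0.001 -0.    -0.004] n 0.9 q [ 0.52  0.4  -0.22  2.01  0.13  0.75 -1.24]
```

```bash
python3 -m handwheel '[{"x":0.005,"y":-0.015,"z":0.14,"rx":0,"ry":0,"rz":0},{"x":0.005,"y":-0.015,"z":0.24,"rx":0,"ry":0,"rz":0},{"x":0.005,"y":-0.015,"z":0.28,"rx":0,"ry":0,"rz":0},{"x":0.005,"y":-0.015,"z":0.28,"rx":0,"ry":0,"rz":0},{"x":0.005,"y":-0.015,"z":0.28,"rx":0,"ry":0,"rz":0}]' && python3 -m handwheel '[{"x":0,"y":0,"z":0,"rx":0,"ry":0,"rz":0},{"x":0,"y":0,"z":0,"rx":0,"ry":0,"rz":0},{"x":0,"y":0,"z":0,"rx":0,"ry":0,"rz":0},{"x":0,"y":0,"z":0,"rx":0,"ry":0,"rz":0},{"x":0,"y":0,"z":0,"rx":0,"ry":0,"rz":0},{"x":0,"y":0,"z":0,"rx":0,"ry":0,"rz":0},{"x":0,"y":0,"z":0,"rx":0,"ry":0,"rz":0},{"x":0,"y":0,"z":0,"rx":0,"ry":0,"rz":0}]' 1 30
```

```text
t: 2.75
ee_pos: [0.4614, -0.209, 0.0035]
tcp_rot: [0.998, 0.059, 0.001, 0.0]
wrist_force: [-0.3, -0.7, -0.3]
grip_width: 1.0
grasp_force: 0.0
t: 3.75
ee_pos: [0.4607, -0.2085, 0.0025]
tcp_rot: [0.998, 0.059, -0.0, -0.0]
wrist_force: [0.7, -0.1, 0.4]
grip_width: -0.001
grasp_force: 0.0
```

The fingers closed on nothing, so I'll look.

```bash
python3 - <<'E'
from h import *
a=read_camera("wrist")[:,:,::-1];b=read_camera("scene")[:,:,::-1]
cv2.imwrite("pics/chk.png",np.hstack([cv2.resize(a,(400,300)),cv2.resize(b[200:410,90:370],(400,300))]))
E
```

```text
(no output)
```

View pics/chk.png

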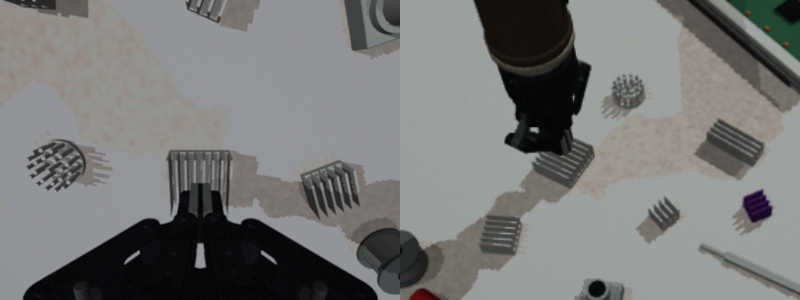

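The wrist view (left half) shows the L sink at (200,180), with the shut fingers at its near edge at (202,200). I'll measure how far off that is.

```bash
python3 - <<'E'
from h import *
np.set_printoptions(precision=4,suppress=True)
s=read_state();c=K("wrist",s);print(s["ee_pos"],s["grip_width"])
print("far top corners wrist",p2w(c,[(269,240),(371,243)],.024))
print("tcp px",w2p(c,s["ee_pos"]+[[0,0,0],[0,0,.038]]))
sc=K("scene");f=lambda p:np.array(p)/(400/280)+[90,200]
print("scene corners",p2w(sc,[f((555,140)),f((594,155)),f((572,188)),f((533,167))],.024),"tcp scene px",(w2p(sc,s["ee_pos"])-[90,200])*400/280+[400,0])
cam=read_camera("wrist")[:,:,::-1];cv2.imwrite("pics/w3.png",cam[180:480,160:480][:,:])
E
```

```text
[ 0.4607 -0.2085  0.0025] -1.0060943097611751e-05
far top corners wrist [[ 0.4877 -0.1811  0.024 ]
 [ 0.4918 -0.2276  0.024 ]]
tcp px [[321.5369 279.3841]
 [321.7818 316.7019]]
scene corners [[0.8238 0.0566 0.024 ]
 [0.8704 0.0627 0.024 ]
 [0.8663 0.0082 0.024 ]
 [0.8178 0.009  0.024 ]] tcp scene px [[566.131  163.9505]]
```

View pics/w3.png

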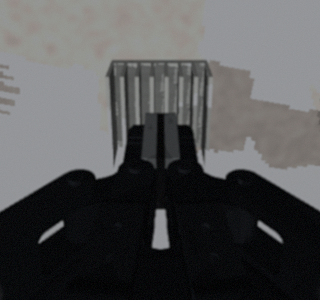

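```bash
python3 - <<'E'
from h import *
np.set_printoptions(precision=1,suppress=True)
c=get_calibration("wrist");M=np.linalg.inv(c["hand_eye"]);cam=(c["intrinsics"],c["k1"],M[:3,:3],M[:3,3])
for z in(0,-.013,-.03,-.04):
  print(z,"shut",w2p(cam,[[0,0,z],[.011,0,z]]).tolist(),"open",w2p(cam,[[.011,.0425,z],[-.011,.0425,z],[.011,-.0425,z]]).tolist())
E
```

```text
0 shut [[321.5368891319441, 279.3840886314696], [321.5752481677642, 260.5650193451936]] open [[401.5035221586366, 260.57457559710565], [398.4577431732883, 297.4188477050197], [241.64351419517192, 260.44613963908296]]
-0.013 shut [[321.60945651628634, 290.50357875625593], [321.6521865002273, 270.62324910912207]] open [[407.06561124577553, 270.60154620270697], [403.5726580007051, 309.45477956480664], [236.23340163919102, 270.46423155182407]]
-0.03 shut [[321.72027211886456, 307.5139180602861], [321.7701743666713, 286.07155361664087]] open [[415.58580165340805, 285.98572496928125], [411.3449731126922, 327.77618269643585], [227.9454424786054, 285.8352918071691]]
-0.04 shut [[321.79584814926545, 319.1360488255374], [321.8509960757092, 296.6702963326015]] open [[421.41477281529706, 296.5279369731645], [416.6180632795428, 340.2289010478788], [222.27490194783365, 296.3689469486933]]
```

The open pad corners at (217,310) and (425,308) put the real fingertips about 35 mm behind the reported TCP when shut. So the fingers closed just above the sink and did not touch it. I'll open, go lower in small steps watching the force, and grip.

```bash
python3 -m handwheel '[{"x":0,"y":0,"z":0,"rx":0,"ry":0,"rz":0},{"x":0,"y":0,"z":0,"rx":0,"ry":0,"rz":0},{"x":0,"y":0,"z":0,"rx":0,"ry":0,"rz":0},{"x":0,"y":0,"z":0,"rx":0,"ry":0,"rz":0},{"x":0,"y":0,"z":0,"rx":0,"ry":0,"rz":0},{"x":0,"y":0,"z":0,"rx":0,"ry":0,"rz":0}]' -1 && python3 -m handwheel '[{"x":0.01,"y":0,"z":0.02,"rx":0,"ry":0,"rz":0},{"x":0.01,"y":0,"z":0.05,"rx":0,"ry":0,"rz":0},{"x":0.01,"y":0,"z":0.08,"rx":0,"ry":0,"rz":0},{"x":0.01,"y":0,"z":0.1,"rx":0,"ry":0,"rz":0},{"x":0.01,"y":0,"z":0.11,"rx":0,"ry":0,"rz":0},{"x":0.01,"y":0,"z":0.11,"rx":0,"ry":0,"rz":0}]'
```

```text
t: 4.65
ee_pos: [0.4607, -0.2086, 0.0025]
tcp_rot: [0.998, 0.059, -0.0, 0.0]
wrist_force: [0.7, 0.6, 0.0]
grip_width: 1.003
grasp_force: 0.0
t: 5.4
ee_pos: [0.4626, -0.2083, -0.0197]
tcp_rot: [0.998, 0.059, -0.0, -0.0]
wrist_force: [-0.5, 0.7, 0.6]
grip_width: 1.002
grasp_force: 0.0
```

```bash
python3 -m handwheel '[{"x":0,"y":0,"z":0,"rx":0,"ry":0,"rz":0},{"x":0,"y":0,"z":0,"rx":0,"ry":0,"rz":0},{"x":0,"y":0,"z":0,"rx":0,"ry":0,"rz":0},{"x":0,"y":0,"z":0,"rx":0,"ry":0,"rz":0},{"x":0,"y":0,"z":0,"rx":0,"ry":0,"rz":0},{"x":0,"y":0,"z":0,"rx":0,"ry":0,"rz":0}]' 1 30; python3 - <<'E'
from h import *
a=read_camera("wrist")[:,:,::-1];cv2.imwrite("pics/w4.png",a[180:480,120:520])
E
```

```text
t: 6.15
ee_pos: [0.4628, -0.2084, -0.0191]
tcp_rot: [0.998, 0.059, 0.0, 0.0]
wrist_force: [-1.3, 0.5, 5.6]
grip_width: 0.574
grasp_force: 31.2
```

View pics/w4.png

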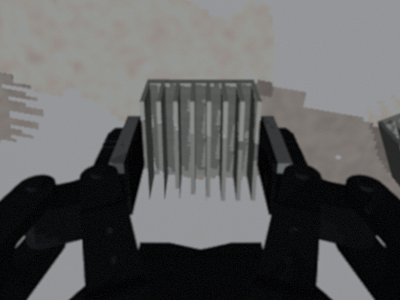

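It grips L, but only by the top few millimetres of the fins: the pad tips at (140,118) sit near the fin tops. I'll regrip 11 mm lower.

```bash
python3 -m handwheel '[{"x":0,"y":0,"z":0,"rx":0,"ry":0,"rz":0},{"x":0,"y":0,"z":0,"rx":0,"ry":0,"rz":0},{"x":0,"y":0,"z":0,"rx":0,"ry":0,"rz":0},{"x":0,"y":0,"z":0.02,"rx":0,"ry":0,"rz":0},{"x":0,"y":0,"z":0.04,"rx":0,"ry":0,"rz":0},{"x":0,"y":0,"z":0.055,"rx":0,"ry":0,"rz":0},{"x":0,"y":0,"z":0.055,"rx":0,"ry":0,"rz":0}]' -0.5 && python3 -m handwheel '[{"x":0,"y":0,"z":0,"rx":0,"ry":0,"rz":0},{"x":0,"y":0,"z":0,"rx":0,"ry":0,"rz":0},{"x":0,"y":0,"z":0,"rx":0,"ry":0,"rz":0},{"x":0,"y":0,"z":0,"rx":0,"ry":0,"rz":0},{"x":0,"y":0,"z":0,"rx":0,"ry":0,"rz":0}]' 1 30
```

```text
t: 7.08
ee_pos: [0.4624, -0.2082, -0.0309]
tcp_rot: [0.998, 0.059, -0.0, -0.0]
wrist_force: [-0.1, 0.1, -0.4]
grip_width: 0.758
grasp_force: 0.0
t: 7.7
ee_pos: [0.4628, -0.2084, -0.0304]
tcp_rot: [0.998, 0.059, 0.0, 0.0]
wrist_force: [0.1, 0.2, 1.9]
grip_width: 0.578
grasp_force: 31.6
```

```bash
python3 -m handwheel '[{"x":0,"y":0,"z":-0.1,"rx":0,"ry":0,"rz":0},{"x":0,"y":0,"z":-0.35,"rx":0,"ry":0,"rz":0},{"x":0,"y":0,"z":-0.6,"rx":0,"ry":0,"rz":0},{"x":0,"y":-0.2,"z":-0.75,"rx":0,"ry":0,"rz":0},{"x":0,"y":-0.5,"z":-0.75,"rx":0,"ry":0,"rz":0.1},{"x":0,"y":-0.8,"z":-0.75,"rx":0,"ry":0,"rz":0.2},{"x":0,"y":-0.8,"z":-0.75,"rx":0,"ry":0,"rz":0.24},{"x":0,"y":-0.8,"z":-0.75,"rx":0,"ry":0,"rz":0.24}]'
python3 - <<'E'
from h import *
import pickle
s=read_state();im=read_camera("wrist");plan(.4729,.1452,.12,-14.5,s)
c=K("wrist",s);b=im[:,:,::-1].copy()
pickle.dump((s,im),open("w5.pkl","wb"))
for n,x,y,l,w in [("L",.4729,.1452,.05,.05),("M",.5668,.118,.036,.036),("S",.5031,.2393,.024,.024),("O",.5846,.2119,.064,.024)]:
    q=np.array([[1,1],[-1,1],[-1,-1],[1,-1]])*[l/2,w/2];t=np.radians(-14.5);q=q@np.array([[np.cos(t),np.sin(t)],[-np.sin(t),np.cos(t)]])+[x,y]
    p=w2p(c,np.c_[q,[.034]*4]);print(n,p.round().tolist());cv2.polylines(b,[p.round().astype(int)],True,(0,0,255),1)
cv2.imwrite("pics/w5.png",cv2.resize(b,(800,600),interpolation=cv2.INTER_CUBIC))
E
```

```text
t: 8.7
ee_pos: [0.4437, -0.0489, 0.1195]
tcp_rot: [0.992, -0.128, -0.0, 0.0]
wrist_force: [-0.6, -0.1, -0.7]
grip_width: 0.575
grasp_force: 31.6
t 8.7 at [ 0.4437 -0.0489  0.1195] shift [-0.105 -0.976 -0.003] turn [ 0.    -0.    -0.003] n 3.1 q [ 0.24  0.22 -0.27  2.09  0.08  0.84 -1.91]
L [[41.0, 226.0], [56.0, 284.0], [114.0, 284.0], [102.0, 226.0]]
M [[25.0, 104.0], [36.0, 155.0], [82.0, 154.0], [73.0, 102.0]]
S [[-53.0, 235.0], [-44.0, 262.0], [-18.0, 263.0], [-27.0, 235.0]]
O [[-87.0, 99.0], [-62.0, 185.0], [-35.0, 184.0], [-59.0, 97.0]]
```

View pics/w5.png

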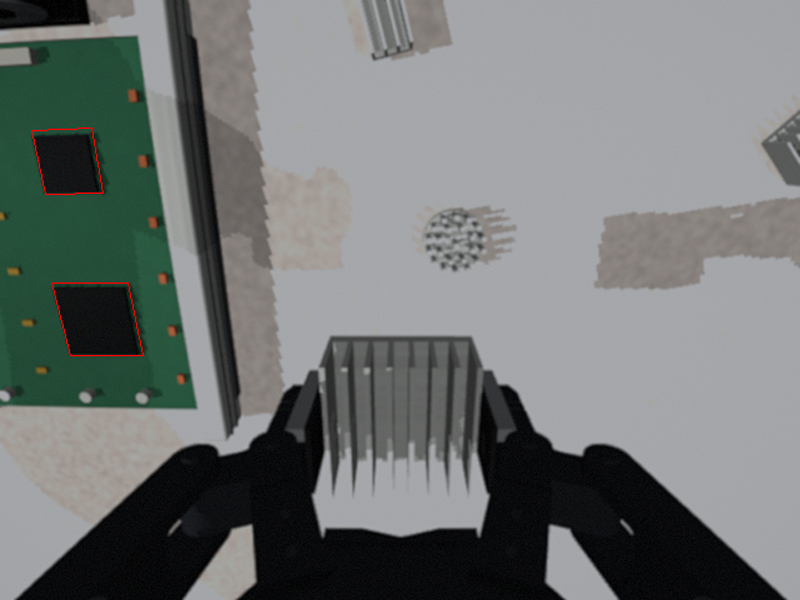

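The chip outlines fit within about 1.5 mm: large chip (98,320), medium chip (68,162). L is held square. Now I'll move over its chip and work out the sink's offset in the hand.

```bash
python3 - <<'E'
from h import *
c=get_calibration("wrist");M=np.linalg.inv(c["hand_eye"]);cam=(c["intrinsics"],c["k1"],M[:3,:3],M[:3,3])
print(p2w(cam,[(330*.8,337*.8),(472*.8,337*.8)],-.0547))
E
python3 -m handwheel '[{"x":-0.1,"y":-0.3,"z":0,"rx":0,"ry":0,"rz":0},{"x":-0.1,"y":-0.6,"z":0,"rx":0,"ry":0,"rz":0},{"x":-0.1,"y":-0.9,"z":0,"rx":0,"ry":0,"rz":0},{"x":-0.1,"y":-0.975,"z":0,"rx":0,"ry":0,"rz":0},{"x":-0.1,"y":-0.975,"z":0.2,"rx":0,"ry":0,"rz":0},{"x":-0.1,"y":-0.975,"z":0.35,"rx":0,"ry":0,"rz":0},{"x":-0.1,"y":-0.975,"z":0.35,"rx":0,"ry":0,"rz":0}]'
python3 -c "
from h import *
plan(.4729,.1452,.004,-14.5)"
```

```text
[[ 0.02976711 -0.02153601 -0.0547    ]
 [ 0.02979998  0.02040219 -0.0547    ]]
t: 9.62
ee_pos: [0.473, 0.1419, 0.0475]
tcp_rot: [0.992, -0.13, -0.002, 0.001]
wrist_force: [0.1, 0.0, -0.5]
grip_width: 0.581
grasp_force: 31.6
t 9.625 at [0.473  0.1419 0.0475] shift [-0.004 -0.016  0.217] turn [ 0.002  0.003 -0.005] n 0.7 q [-0.11  0.41 -0.34  2.04  0.2   0.73 -2.41]
```

```bash
python3 - <<'E'
from h import *
c=get_calibration("wrist");M=np.linalg.inv(c["hand_eye"]);cam=(c["intrinsics"],c["k1"],M[:3,:3],M[:3,3])
print(p2w(cam,[(330*.8,337*.8),(472*.8,337*.8)],-.0307))
E
python3 -m handwheel '[{"x":0,"y":-0.015,"z":0.08,"rx":0,"ry":0,"rz":0},{"x":0,"y":-0.015,"z":0.14,"rx":0,"ry":0,"rz":0},{"x":0,"y":-0.015,"z":0.17,"rx":0,"ry":0,"rz":0},{"x":0,"y":-0.015,"z":0.18,"rx":0,"ry":0,"rz":0},{"x":0,"y":-0.015,"z":0.18,"rx":0,"ry":0,"rz":0}]'
python3 -c "
from h import *
plan(.4729,.1452,.004,-14.5)"
```

```text
[[ 0.0190748  -0.02565242 -0.0307    ]
 [ 0.01911429  0.02460145 -0.0307    ]]
t: 10.25
ee_pos: [0.4754, 0.1471, 0.0136]
tcp_rot: [0.992, -0.129, 0.0, -0.0]
wrist_force: [0.4, -0.5, -0.5]
grip_width: 0.579
grasp_force: 31.7
t 10.25 at [0.4754 0.1471 0.0136] shift [-0.01   0.013  0.048] turn [-0.    -0.    -0.004] n 0.2 q [-0.14  0.47 -0.32  2.05  0.24  0.65 -2.45]
```

```bash
python3 - <<'E'
from h import *
s=read_state();im=read_camera("wrist").astype(int);c=K("wrist",s)
cv2.imwrite("pics/w6.png",cv2.resize(im[200:300,220:420,::-1].astype(np.uint8),(800,400)))
p=im[:,300:340].mean(1).round().astype(int)
for r in range(220,290,2):print(r,p[r].tolist(),end=' ')
u=np.array([np.cos(np.radians(-14.5)),np.sin(np.radians(-14.5))])
print()
for k in(.02,.025,.03):print("chip far edge",w2p(c,np.r_[np.array([.4729,.1452])+k*u,.034]))
E
```

```text
220 [67, 134, 100] 222 [67, 134, 99] 224 [64, 130, 96] 226 [63, 127, 94] 228 [63, 126, 93] 230 [63, 126, 94] 232 [63, 125, 93] 234 [60, 120, 89] 236 [60, 119, 88] 238 [59, 119, 88] 240 [59, 119, 89] 242 [60, 120, 88] 244 [60, 120, 89] 246 [60, 120, 89] 248 [60, 120, 89] 250 [54, 109, 81] 252 [41, 83, 62] 254 [37, 74, 55] 256 [34, 68, 51] 258 [15, 23, 20] 260 [17, 16, 19] 262 [17, 17, 18] 264 [16, 17, 19] 266 [16, 17, 18] 268 [70, 71, 71] 270 [107, 108, 107] 272 [114, 116, 114] 274 [143, 145, 143] 276 [145, 147, 145] 278 [144, 147, 145] 280 [145, 147, 146] 282 [146, 148, 146] 284 [142, 144, 142] 286 [139, 141, 139] 288 [138, 140, 139] 
chip far edge [[326.95569306 262.6830903 ]]
chip far edge [[326.96354622 252.76361767]]
chip far edge [[326.97103757 242.64568453]]
```

View pics/w6.png

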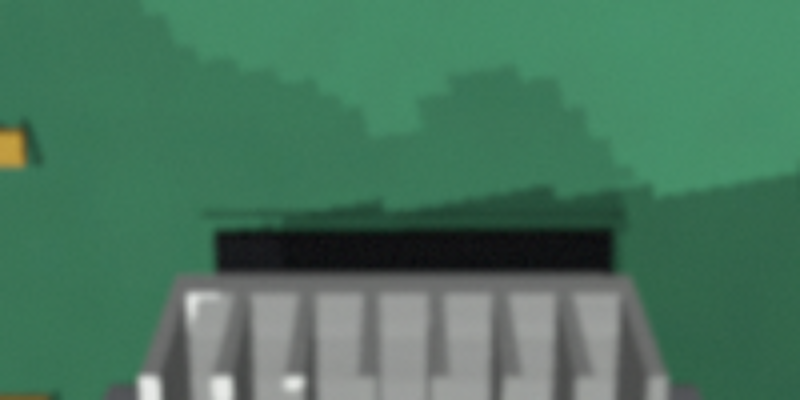

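The picture shows the chip's dark far edge at row 257 (columns 274–373) and the sink's base edge at row 268 (columns 264–378), both square to each other. From these I get the correction.

```bash
python3 - <<'E'
from h import *
s=read_state();print(s["ee_pos"])
c=K("wrist",s);R=Ro.from_quat(s["tcp_rot"]).as_matrix()
a=p2w(c,[(274,257.2),(373,257.2)],.030);b=p2w(c,[(264.5,268),(377.5,268)],s["ee_pos"][2]+.0307)
for w in(a,b):print(np.linalg.norm(w[1]-w[0]),((w-s["ee_pos"])@R).round(4).tolist())
print("shift",(((a.mean(0)-b.mean(0))@R)/.2).round(3))
E
```

```text
[0.47552626 0.14719749 0.0137623 ]
0.04755332531642913 [[0.0191, -0.023, -0.0162], [0.0192, 0.0246, -0.0162]]
0.04990872109615686 [[0.0198, -0.0254, -0.0307], [0.0199, 0.0245, -0.0307]]
shift [-0.004  0.006  0.072]
```

```bash
python3 -m handwheel '[{"x":-0.004,"y":0.006,"z":0.01,"rx":0,"ry":0,"rz":0},{"x":-0.004,"y":0.006,"z":0.025,"rx":0,"ry":0,"rz":0},{"x":-0.004,"y":0.006,"z":0.04,"rx":0,"ry":0,"rz":0},{"x":-0.004,"y":0.006,"z":0.05,"rx":0,"ry":0,"rz":0},{"x":-0.004,"y":0.006,"z":0.05,"rx":0,"ry":0,"rz":0},{"x":-0.004,"y":0.006,"z":0.05,"rx":0,"ry":0,"rz":0}]'
```

```text
t: 11.05
ee_pos: [0.4742, 0.1461, 0.0036]
tcp_rot: [0.992, -0.129, -0.0, 0.0]
wrist_force: [-1.6, -1.1, 4.3]
grip_width: 0.574
grasp_force: 32.2
```

Contact is made at 4 N. Now I'll release, then raise.

```bash
python3 -m handwheel '[{"x":0,"y":0,"z":0,"rx":0,"ry":0,"rz":0},{"x":0,"y":0,"z":0,"rx":0,"ry":0,"rz":0},{"x":0,"y":0,"z":0,"rx":0,"ry":0,"rz":0},{"x":0,"y":0,"z":0,"rx":0,"ry":0,"rz":0},{"x":0,"y":0,"z":0,"rx":0,"ry":0,"rz":0}]' -0.6 && python3 -m handwheel '[{"x":0,"y":0,"z":-0.05,"rx":0,"ry":0,"rz":0},{"x":0,"y":0,"z":-0.2,"rx":0,"ry":0,"rz":0},{"x":0,"y":0,"z":-0.4,"rx":0,"ry":0,"rz":0},{"x":0,"y":0.1,"z":-0.6,"rx":0,"ry":0,"rz":0},{"x":0,"y":0.3,"z":-0.6,"rx":0,"ry":0,"rz":0},{"x":0,"y":0.6,"z":-0.6,"rx":0,"ry":0,"rz":0},{"x":0,"y":0.9,"z":-0.6,"rx":0,"ry":0,"rz":0},{"x":0,"y":0.9,"z":-0.6,"rx":0,"ry":0,"rz":0}]'
python3 -c "
from h import *
plan(.605,-.079,.03,3)"
```

```text
t: 11.68
ee_pos: [0.4742, 0.1461, 0.0034]
tcp_rot: [0.992, -0.129, -0.0, 0.0]
wrist_force: [0.8, 0.1, -0.0]
grip_width: 0.797
grasp_force: 0.0
t: 12.68
ee_pos: [0.4267, -0.0323, 0.1241]
tcp_rot: [0.991, -0.133, 0.0, 0.001]
wrist_force: [-0.4, 0.5, -0.5]
grip_width: 0.801
grasp_force: 0.0
t 12.675 at [ 0.4267 -0.0323  0.1241] shift [ 0.922 -0.01   0.471] turn [ 0.001  0.    -0.203] n 3.3 q [ 0.23  0.19 -0.3   2.12  0.08  0.85 -1.95]
```

```bash
python3 -m handwheel '[{"x":0.25,"y":-0.01,"z":0,"rx":0,"ry":0,"rz":-0.1},{"x":0.55,"y":-0.01,"z":0.1,"rx":0,"ry":0,"rz":-0.2},{"x":0.85,"y":-0.01,"z":0.3,"rx":0,"ry":0,"rz":-0.2},{"x":0.92,"y":-0.01,"z":0.4,"rx":0,"ry":0,"rz":-0.2},{"x":0.92,"y":-0.01,"z":0.4,"rx":0,"ry":0,"rz":-0.2},{"x":0.92,"y":-0.01,"z":0.4,"rx":0,"ry":0,"rz":-0.2}]'
python3 - <<'E'
from h import *
s=read_state();im=read_camera("wrist");c=K("wrist",s);plan(.605,-.079,-.030,3,s)
b=im[:,:,::-1].copy()
for x,y,z,a in [(.605,-.079,0,3),(.605,-.079,.022,3)]:
    l,w=.064,.024
    q=np.array([[1,1],[-1,1],[-1,-1],[1,-1]])*[l/2,w/2];t=np.radians(a);q=q@np.array([[np.cos(t),np.sin(t)],[-np.sin(t),np.cos(t)]])+[x,y]
    p=w2p(c,np.c_[q,[z]*4]);cv2.polylines(b,[p.round().astype(int)],True,(0,0,255) if z else (255,0,0),1)
cv2.imwrite("pics/w7.png",b[80:430,140:500])
E
```

```text
t: 13.42
ee_pos: [0.6061, -0.0719, 0.0443]
tcp_rot: [1.0, 0.028, 0.0, -0.0]
wrist_force: [0.7, 0.1, 0.3]
grip_width: 0.8
grasp_force: 0.0
t 13.425 at [ 0.6061 -0.0719  0.0443] shift [-0.008  0.035  0.371] turn [-0.    -0.     0.002] n 1.2 q [ 0.24  0.57 -0.28  1.76  0.2   0.84 -1.65]
```

View pics/w7.png

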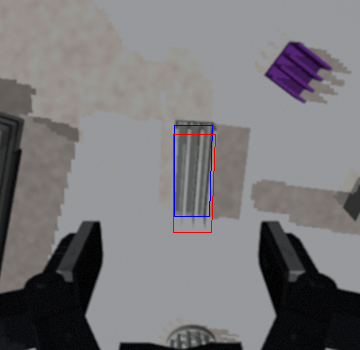

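The picture shows O directly ahead, spanning rows 121–225 in the crop, with my outline within about 2 mm. The purple part at (298,70) and the round sink at (190,335) are clear of the fingers. Now I'll grasp O.

```bash
python3 -m handwheel '[{"x":0.002,"y":0.03,"z":0.15,"rx":0,"ry":0,"rz":0},{"x":0.002,"y":0.03,"z":0.27,"rx":0,"ry":0,"rz":0},{"x":0.002,"y":0.03,"z":0.34,"rx":0,"ry":0,"rz":0},{"x":0.002,"y":0.03,"z":0.37,"rx":0,"ry":0,"rz":0},{"x":0.002,"y":0.03,"z":0.37,"rx":0,"ry":0,"rz":0}]' && python3 -m handwheel '[{"x":0,"y":0,"z":0,"rx":0,"ry":0,"rz":0},{"x":0,"y":0,"z":0,"rx":0,"ry":0,"rz":0},{"x":0,"y":0,"z":0,"rx":0,"ry":0,"rz":0},{"x":0,"y":0,"z":0,"rx":0,"ry":0,"rz":0},{"x":0,"y":0,"z":0,"rx":0,"ry":0,"rz":0},{"x":0,"y":0,"z":0,"rx":0,"ry":0,"rz":0},{"x":0,"y":0,"z":0,"rx":0,"ry":0,"rz":0}]' 1 30 &&  python3 -m handwheel '[{"x":0,"y":0,"z":-0.1,"rx":0,"ry":0,"rz":0},{"x":0,"y":0,"z":-0.3,"rx":0,"ry":0,"rz":0},{"x":0,"y":0,"z":-0.55,"rx":0,"ry":0,"rz":0},{"x":0,"y":-0.1,"z":-0.75,"rx":0,"ry":0,"rz":0},{"x":0,"y":-0.4,"z":-0.75,"rx":0,"ry":0,"rz":0.1},{"x":0,"y":-0.7,"z":-0.75,"rx":0,"ry":0,"rz":0.2},{"x":0,"y":-0.7,"z":-0.75,"rx":0,"ry":0,"rz":0.2},{"x":0,"y":-0.7,"z":-0.75,"rx":0,"ry":0,"rz":0.2}]'
python3 -c "
from h import *
plan(.5846-.004,.2119+.002,.1,-14.5)"
```

```text
t: 14.1
ee_pos: [0.6074, -0.0788, -0.0299]
tcp_rot: [1.0, 0.028, 0.0, 0.0]
wrist_force: [-0.3, 0.3, 0.0]
grip_width: 0.8
grasp_force: 0.0
t: 14.98
ee_pos: [0.6077, -0.0791, -0.0298]
tcp_rot: [1.0, 0.027, 0.0, 0.0]
wrist_force: [-0.7, 0.1, 6.3]
grip_width: 0.276
grasp_force: 29.3
t: 15.98
ee_pos: [0.5995, 0.0605, 0.1202]
tcp_rot: [0.992, -0.128, 0.0, 0.0]
wrist_force: [-0.1, -1.1, -0.6]
grip_width: 0.274
grasp_force: 28.9
t 15.975 at [0.5995 0.0605 0.1202] shift [-0.287 -0.718  0.101] turn [ 0.    -0.    -0.003] n 2.5 q [ 0.01  0.46 -0.26  1.73  0.14  0.97 -2.13]
```

```bash
python3 -m handwheel '[{"x":-0.1,"y":-0.3,"z":0,"rx":0,"ry":0,"rz":0},{"x":-0.2,"y":-0.55,"z":0,"rx":0,"ry":0,"rz":0},{"x":-0.28,"y":-0.71,"z":0,"rx":0,"ry":0,"rz":0},{"x":-0.28,"y":-0.71,"z":0.2,"rx":0,"ry":0,"rz":0},{"x":-0.28,"y":-0.71,"z":0.4,"rx":0,"ry":0,"rz":0},{"x":-0.28,"y":-0.71,"z":0.5,"rx":0,"ry":0,"rz":0},{"x":-0.28,"y":-0.71,"z":0.5,"rx":0,"ry":0,"rz":0},{"x":-0.28,"y":-0.71,"z":0.5,"rx":0,"ry":0,"rz":0}]'
cat >>h.py <<'E'
def held(dz,w):
    s=read_state();im=read_camera("wrist").astype(int)
    print("ee",s["ee_pos"].round(4),"chip guess px later")
    p=im[:,312:328].mean(1)
    print("rows",[(r,int(p[r,0]),int(p[r,1])) for r in range(190,280,2)])
    cv2.imwrite("pics/held.png",im[:,:,::-1].astype(np.uint8)); return s,im
E
python3 -c "
from h import *
plan(.5846-.004,.2119+.002,.005,-14.5)
s,im=held(0,0)
cv2.imwrite('pics/w8.png',cv2.resize(im[150:300,220:420,::-1].astype(np.uint8),(800,600)))"
```

```text
t: 16.98
ee_pos: [0.583, 0.2122, 0.0209]
tcp_rot: [0.992, -0.13, 0.001, -0.0]
wrist_force: [1.0, 0.4, -0.1]
grip_width: 0.278
grasp_force: 28.9
t 16.975 at [0.583  0.2122 0.0209] shift [-0.014 -0.005  0.08 ] turn [-0.001 -0.001 -0.004] n 0.3 q [-0.24  0.61 -0.26  1.75  0.21  0.8  -2.43]
ee [0.583  0.2122 0.0209] chip guess px later
rows [(190, 69, 137), (192, 69, 138), (194, 69, 139), (196, 69, 139), (198, 69, 139), (200, 69, 139), (202, 69, 139), (204, 68, 139), (206, 69, 138), (208, 69, 137), (210, 69, 137), (212, 67, 134), (214, 61, 122), (216, 60, 120), (218, 59, 120), (220, 60, 120), (222, 59, 120), (224, 59, 120), (226, 56, 114), (228, 48, 97), (230, 53, 108), (232, 24, 46), (234, 23, 22), (236, 24, 25), (238, 24, 24), (240, 46, 46), (242, 100, 101), (244, 113, 114), (246, 139, 141), (248, 142, 144), (250, 142, 145), (252, 143, 145), (254, 142, 144), (256, 141, 143), (258, 140, 142), (260, 157, 159), (262, 176, 178), (264, 176, 178), (266, 173, 175), (268, 172, 174), (270, 172, 174), (272, 172, 174), (274, 172, 174), (276, 171, 173), (278, 171, 173)]
```

View pics/w8.png

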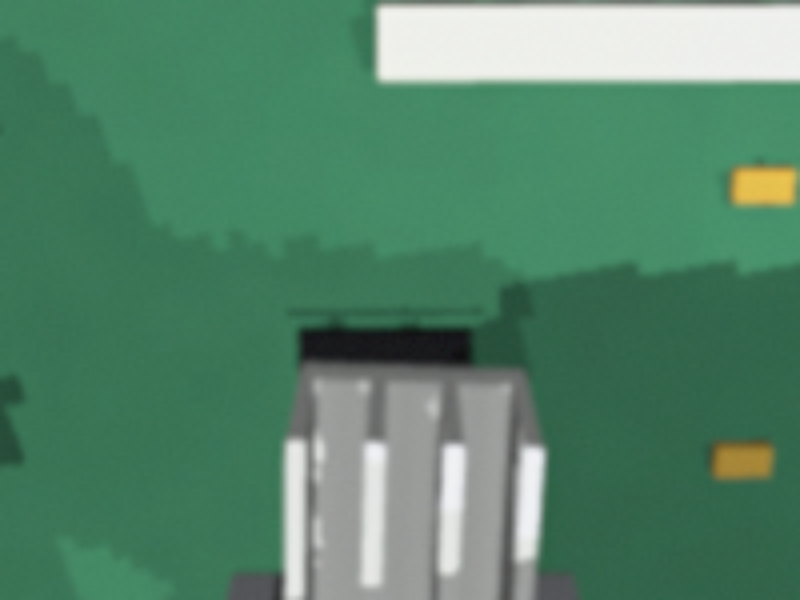

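The chip edge is at row 231.8 (columns 295–338). The sink base edge is at row 241 (columns 295.5–351), skewed 2.6° in the hand.

```bash
cat >>h.py <<'E'
def align(s,chip,sink,zb,l):
    c=K("wrist",s);R=Ro.from_quat(s["tcp_rot"]).as_matrix();T=lambda w:(w-s["ee_pos"])@R
    a=T(p2w(c,chip,.030));b=T(p2w(c,sink,s["ee_pos"][2]+zb))
    print("widths",np.linalg.norm(a[1]-a[0]),np.linalg.norm(b[1]-b[0]));e=b[1]-b[0];th=np.arctan2(-e[0],e[1])
    ca=a.mean(0)[:2]-[l/2,0]; cb=b.mean(0)[:2]-l/2*np.array([np.cos(th),np.sin(th)])
    q=Ro.from_euler("z",-th).as_matrix()[:2,:2]@cb
    print("sink in tool",cb,"skew",np.degrees(th),"shift",((ca-q)/.2).round(4),"rz",-np.degrees(th)/90,"down",(s["ee_pos"][2]+zb-.034)/.2, "chip centre world",(s["ee_pos"]+R@np.r_[ca,0]).round(4))
E
python3 -c "
from h import *
align(read_state(),[(295,231.8),(338,231.8)],[(295.5,240.6),(351.2,243)],.0299,.064)"
```

```text
widths 0.021082486438145705 0.024118819996555865
sink in tool [-0.00012582 -0.00084435] skew 2.541824772546009 shift [-0.0114 -0.0089] rz -0.028242497472733434 down 0.08545842911569027 chip centre world [0.5814 0.2156 0.0212]
```

```bash
python3 -m handwheel '[{"x":-0.006,"y":-0.009,"z":0.03,"rx":0,"ry":0,"rz":-0.028},{"x":-0.006,"y":-0.009,"z":0.05,"rx":0,"ry":0,"rz":-0.028},{"x":-0.006,"y":-0.009,"z":0.065,"rx":0,"ry":0,"rz":-0.028},{"x":-0.006,"y":-0.009,"z":0.077,"rx":0,"ry":0,"rz":-0.028},{"x":-0.006,"y":-0.009,"z":0.085,"rx":0,"ry":0,"rz":-0.028},{"x":-0.006,"y":-0.009,"z":0.086,"rx":0,"ry":0,"rz":-0.028},{"x":-0.006,"y":-0.009,"z":0.086,"rx":0,"ry":0,"rz":-0.028}]'
```

```text
t: 17.9
ee_pos: [0.5812, 0.2143, 0.0041]
tcp_rot: [0.994, -0.108, 0.0, 0.0]
wrist_force: [-6.0, -2.2, 16.5]
grip_width: 0.276
grasp_force: 28.9
```

```bash
python3 -m handwheel '[{"x":0,"y":0,"z":-0.002,"rx":0,"ry":0,"rz":0},{"x":0,"y":0,"z":-0.002,"rx":0,"ry":0,"rz":0},{"x":0,"y":0,"z":-0.002,"rx":0,"ry":0,"rz":0},{"x":0,"y":0,"z":-0.002,"rx":0,"ry":0,"rz":0},{"x":0,"y":0,"z":-0.002,"rx":0,"ry":0,"rz":0},{"x":0,"y":0,"z":-0.002,"rx":0,"ry":0,"rz":0}]' -0.4 && python3 -m handwheel '[{"x":0,"y":0,"z":-0.05,"rx":0,"ry":0,"rz":0},{"x":0,"y":0,"z":-0.2,"rx":0,"ry":0,"rz":0},{"x":0,"y":0,"z":-0.4,"rx":0,"ry":0,"rz":0},{"x":0,"y":0.1,"z":-0.55,"rx":0,"ry":0,"rz":0},{"x":0,"y":0.4,"z":-0.55,"rx":0,"ry":0,"rz":0},{"x":0,"y":0.7,"z":-0.55,"rx":0,"ry":0,"rz":0},{"x":0,"y":1,"z":-0.55,"rx":0,"ry":0,"rz":0},{"x":0,"y":1,"z":-0.55,"rx":0,"ry":0,"rz":0}]'
python3 -c "
from h import *
plan(.593,-.199,.04,-12)"
```

```text
t: 18.65
ee_pos: [0.581, 0.2144, 0.0026]
tcp_rot: [0.994, -0.107, -0.0, 0.0]
wrist_force: [-0.4, 0.3, 0.3]
grip_width: 0.701
grasp_force: 0.0
t: 19.65
ee_pos: [0.5376, 0.0128, 0.1134]
tcp_rot: [0.994, -0.112, 0.0, 0.001]
wrist_force: [-0.1, 0.3, -0.3]
grip_width: 0.7
grasp_force: 0.0
t 19.65 at [0.5376 0.0128 0.1134] shift [0.505 0.97  0.37 ] turn [ 0.002 -0.    -0.009] n 3.7 q [ 0.1   0.37 -0.27  1.89  0.13  0.9  -2.03]
```

```bash
python3 -m handwheel '[{"x":0.15,"y":0.3,"z":0,"rx":0,"ry":0,"rz":-0.009},{"x":0.3,"y":0.6,"z":0.1,"rx":0,"ry":0,"rz":-0.009},{"x":0.45,"y":0.85,"z":0.2,"rx":0,"ry":0,"rz":-0.009},{"x":0.505,"y":0.97,"z":0.37,"rx":0,"ry":0,"rz":-0.009},{"x":0.505,"y":0.97,"z":0.37,"rx":0,"ry":0,"rz":-0.009},{"x":0.505,"y":0.97,"z":0.37,"rx":0,"ry":0,"rz":-0.009}]'
python3 - <<'E'
from h import *
s=read_state();im=read_camera("wrist");plan(.593,-.199,-.030,-12,s);c=K("wrist",s)
b=im[:,:,::-1].copy();l=w=.024
for z in(0,.02):
    q=np.array([[1,1],[-1,1],[-1,-1],[1,-1]])*[l/2,w/2];t=np.radians(-12);q=q@np.array([[np.cos(t),np.sin(t)],[-np.sin(t),np.cos(t)]])+[.593,-.199]
    p=w2p(c,np.c_[q,[z]*4]);print(p.round(1).tolist());cv2.polylines(b,[p.round().astype(int)],True,(0,0,255) if z else (255,0,0),1)
cv2.imwrite("pics/w9.png",cv2.resize(b[120:420,160:480],(640,600)))
E
```

```text
t: 20.4
ee_pos: [0.5962, -0.1902, 0.0391]
tcp_rot: [0.995, -0.1, 0.0, -0.001]
wrist_force: [-0.2, -0.3, 0.0]
grip_width: 0.703
grasp_force: 0.0
t 20.4 at [ 0.5962 -0.1902  0.0391] shift [-0.007  0.047  0.345] turn [-0.001 -0.     0.006] n 1.1 q [ 0.37  0.59 -0.2   1.73  0.15  0.84 -1.66]
[[317.4, 237.0], [317.1, 271.6], [353.7, 272.0], [355.2, 237.3]]
[[317.0, 248.0], [316.8, 285.3], [356.5, 285.7], [358.3, 248.4]]
```

View pics/w9.png

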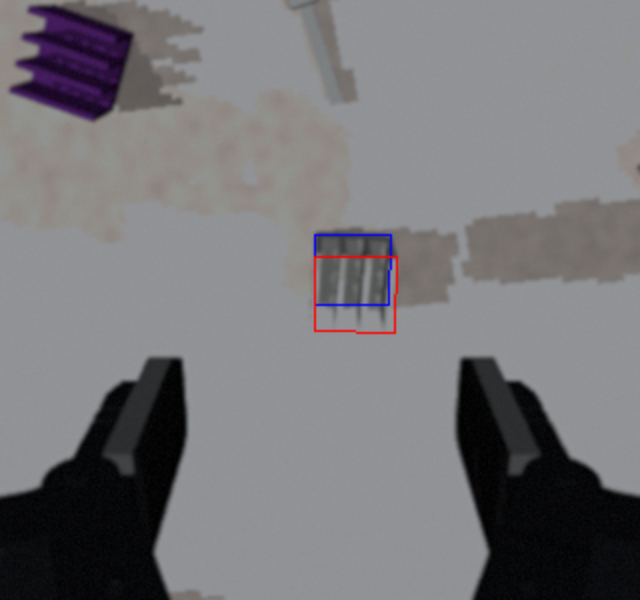

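The picture shows the grey small sink at (352,275), matching my outline within 1–2 mm. The purple look-alike at (72,62) is well clear. Now I'll grasp it.

```bash
python3 -m handwheel '[{"x":0,"y":0.045,"z":0.13,"rx":0,"ry":0,"rz":0.006},{"x":0,"y":0.045,"z":0.24,"rx":0,"ry":0,"rz":0.006},{"x":0,"y":0.045,"z":0.31,"rx":0,"ry":0,"rz":0.006},{"x":0,"y":0.045,"z":0.345,"rx":0,"ry":0,"rz":0.006},{"x":0,"y":0.045,"z":0.345,"rx":0,"ry":0,"rz":0.006}]' && python3 -m handwheel '[{"x":0,"y":0,"z":0,"rx":0,"ry":0,"rz":0},{"x":0,"y":0,"z":0,"rx":0,"ry":0,"rz":0},{"x":0,"y":0,"z":0,"rx":0,"ry":0,"rz":0},{"x":0,"y":0,"z":0,"rx":0,"ry":0,"rz":0},{"x":0,"y":0,"z":0,"rx":0,"ry":0,"rz":0},{"x":0,"y":0,"z":0,"rx":0,"ry":0,"rz":0},{"x":0,"y":0,"z":0,"rx":0,"ry":0,"rz":0}]' 1 25 &&  python3 -m handwheel '[{"x":0,"y":0,"z":-0.1,"rx":0,"ry":0,"rz":0},{"x":0,"y":0,"z":-0.3,"rx":0,"ry":0,"rz":0},{"x":0,"y":0,"z":-0.55,"rx":0,"ry":0,"rz":0},{"x":0,"y":-0.1,"z":-0.75,"rx":0,"ry":0,"rz":0},{"x":0,"y":-0.4,"z":-0.75,"rx":0,"ry":0,"rz":0},{"x":0,"y":-0.7,"z":-0.75,"rx":0,"ry":0,"rz":0},{"x":0,"y":-1,"z":-0.75,"rx":0,"ry":0,"rz":0.02},{"x":0,"y":-1,"z":-0.75,"rx":0,"ry":0,"rz":0.02},{"x":0,"y":-1,"z":-0.75,"rx":0,"ry":0,"rz":0.02}]'
python3 -c "
from h import *
plan(.5031-.003,.2393+.002,.1,-14.5)"
```

```text
t: 21.08
ee_pos: [0.5941, -0.2003, -0.03]
tcp_rot: [0.995, -0.105, 0.0, -0.0]
wrist_force: [0.6, 1.1, -1.0]
grip_width: 0.699
grasp_force: 0.0
t: 21.95
ee_pos: [0.5944, -0.2011, -0.0296]
tcp_rot: [0.994, -0.105, 0.001, 0.0]
wrist_force: [-0.3, 0.4, 6.7]
grip_width: 0.272
grasp_force: 26.0
t: 23.08
ee_pos: [0.6355, -0.0057, 0.1204]
tcp_rot: [0.993, -0.12, 0.0, 0.0]
wrist_force: [-0.5, -0.2, -0.5]
grip_width: 0.272
grasp_force: 25.3
t 23.075 at [ 0.6355 -0.0057  0.1204] shift [-0.952 -1.037  0.101] turn [ 0.    -0.     0.008] n 4.5 q [ 0.1   0.51 -0.23  1.64  0.14  1.   -1.99]
```

```bash
python3 -m handwheel '[{"x":-0.2,"y":-0.22,"z":0,"rx":0,"ry":0,"rz":0.008},{"x":-0.4,"y":-0.44,"z":0,"rx":0,"ry":0,"rz":0.008},{"x":-0.6,"y":-0.66,"z":0,"rx":0,"ry":0,"rz":0.008},{"x":-0.8,"y":-0.88,"z":0,"rx":0,"ry":0,"rz":0.008},{"x":-0.95,"y":-1,"z":0,"rx":0,"ry":0,"rz":0.008},{"x":-0.95,"y":-1,"z":0,"rx":0,"ry":0,"rz":0.008},{"x":-0.95,"y":-1,"z":0.25,"rx":0,"ry":0,"rz":0.008},{"x":-0.95,"y":-1,"z":0.45,"rx":0,"ry":0,"rz":0.008},{"x":-0.95,"y":-1,"z":0.5,"rx":0,"ry":0,"rz":0.008},{"x":-0.95,"y":-1,"z":0.5,"rx":0,"ry":0,"rz":0.008}]'
python3 - <<'E'
from h import *
s=read_state();plan(.5031-.003,.2393+.002,.02,-14.5,s)
im=read_camera("wrist").astype(int);cv2.imwrite("pics/heldS.png",im[:,:,::-1])
p=im[:,312:328].mean(1);print([(r,int(p[r,0]),int(p[r,1])) for r in range(222,262,2)])
g=im.sum(2)//3
for r in(236,239,242,245,248,251,254):print(r,g[r,280:364:3].tolist())
E
```

```text
t: 24.32
ee_pos: [0.4998, 0.233, 0.0199]
tcp_rot: [0.992, -0.128, -0.0, 0.0]
wrist_force: [0.4, -0.7, 1.2]
grip_width: 0.276
grasp_force: 25.3
t 24.325 at [0.4998 0.233  0.0199] shift [-0.009 -0.04  -0.   ] turn [ 0.     0.    -0.002] n 0.1 q [-0.31  0.53 -0.28  1.92  0.21  0.72 -2.54]
[(222, 58, 118), (224, 58, 118), (226, 58, 119), (228, 57, 118), (230, 57, 116), (232, 57, 116), (234, 56, 115), (236, 56, 115), (238, 56, 115), (240, 56, 115), (242, 57, 116), (244, 56, 116), (246, 57, 116), (248, 57, 116), (250, 57, 117), (252, 57, 117), (254, 58, 117), (256, 58, 117), (258, 58, 117), (260, 58, 117)]
236 [87, 86, 86, 86, 84, 85, 85, 83, 86, 86, 86, 85, 84, 85, 87, 87, 87, 87, 86, 87, 85, 87, 88, 88, 100, 102, 104, 102]
239 [89, 86, 85, 84, 85, 85, 85, 84, 86, 85, 87, 84, 87, 85, 86, 85, 86, 85, 86, 86, 86, 87, 87, 88, 97, 103, 104, 102]
242 [85, 87, 88, 86, 85, 86, 85, 85, 86, 85, 85, 84, 84, 86, 87, 87, 83, 86, 85, 86, 86, 87, 87, 88, 94, 104, 103, 102]
245 [86, 85, 84, 87, 86, 86, 85, 84, 85, 85, 86, 86, 89, 84, 86, 87, 86, 85, 86, 86, 86, 88, 90, 90, 91, 103, 103, 104]
248 [87, 86, 86, 86, 87, 86, 87, 86, 87, 84, 85, 83, 87, 87, 85, 86, 86, 86, 87, 86, 87, 89, 89, 96, 105, 102, 104, 102]
251 [87, 88, 88, 89, 87, 88, 86, 86, 86, 85, 88, 87, 87, 85, 86, 85, 85, 87, 85, 85, 87, 87, 90, 89, 105, 105, 105, 102]
254 [87, 89, 87, 87, 87, 88, 87, 85, 87, 87, 86, 88, 88, 88, 88, 87, 86, 86, 87, 85, 88, 88, 90, 88, 102, 105, 104, 104][ WARN:0@0.331] global loadsave.cpp:1063 imwrite_ Unsupported depth image for selected encoder is fallbacked to CV_8U.
```

```bash
python3 - <<'E'
from h import *
im=cv2.imread("pics/heldS.png").astype(int);b,g,r=im[...,0],im[...,1],im[...,2]
for row in range(258,304,2):
    dark=np.where(im[row,285:360].max(1)<40)[0]+285; grey=np.where((abs(g[row,285:360]-r[row,285:360])<12)&(g[row,285:360]>50))[0]+285
    f=lambda a:(len(a),a.min(),a.max()) if len(a) else None
    print(row,"dark",f(dark),"grey",f(grey))
E
```

```text
258 dark None grey None
260 dark None grey None
262 dark None grey None
264 dark None grey None
266 dark None grey None
268 dark None grey None
270 dark None grey None
272 dark (39, np.int64(285), np.int64(323)) grey None
274 dark (39, np.int64(285), np.int64(323)) grey None
276 dark (39, np.int64(285), np.int64(323)) grey None
278 dark (40, np.int64(285), np.int64(324)) grey None
280 dark (40, np.int64(285), np.int64(324)) grey None
282 dark (39, np.int64(285), np.int64(323)) grey None
284 dark (8, np.int64(285), np.int64(292)) grey (31, np.int64(294), np.int64(324))
286 dark (8, np.int64(285), np.int64(292)) grey (54, np.int64(293), np.int64(346))
288 dark (7, np.int64(285), np.int64(291)) grey (55, np.int64(293), np.int64(347))
290 dark (7, np.int64(285), np.int64(291)) grey (56, np.int64(292), np.int64(347))
292 dark (3, np.int64(289), np.int64(291)) grey (56, np.int64(292), np.int64(347))
294 dark (1, np.int64(291), np.int64(291)) grey (72, np.int64(285), np.int64(359))
296 dark (2, np.int64(290), np.int64(350)) grey (71, np.int64(285), np.int64(359))
298 dark (2, np.int64(290), np.int64(351)) grey (71, np.int64(285), np.int64(359))
300 dark (3, np.int64(289), np.int64(351)) grey (72, np.int64(285), np.int64(359))
302 dark (2, np.int64(289), np.int64(351)) grey (71, np.int64(285), np.int64(359))
```

```bash
python3 - <<'E'
from h import *
im=cv2.imread("pics/heldS.png");r=im[276,260:300].max(1);print(np.where(r<40)[0].min()+260)
L=np.where(r<40)[0].min()+260
align(read_state(),[(L-.5,271.3),(324.5,271.3)],[(293.5,283.3),(347,285)],.0298,.024)
E
```

```text
284
widths 0.020846660184675934 0.024165177235291584
sink in tool [-0.0004528  -0.00116416] skew 1.9535110501469042 shift [-0.0146 -0.0394] rz -0.021705678334965603 down 0.0829403885843712 chip centre world [0.4993 0.2433 0.0208]
```

```bash
python3 -m handwheel '[{"x":-0.007,"y":-0.039,"z":0,"rx":0,"ry":0,"rz":-0.022},{"x":-0.007,"y":-0.039,"z":0.03,"rx":0,"ry":0,"rz":-0.022},{"x":-0.007,"y":-0.039,"z":0.05,"rx":0,"ry":0,"rz":-0.022},{"x":-0.007,"y":-0.039,"z":0.065,"rx":0,"ry":0,"rz":-0.022},{"x":-0.007,"y":-0.039,"z":0.075,"rx":0,"ry":0,"rz":-0.022},{"x":-0.007,"y":-0.039,"z":0.081,"rx":0,"ry":0,"rz":-0.022},{"x":-0.007,"y":-0.039,"z":0.081,"rx":0,"ry":0,"rz":-0.022}]'
```

```text
t: 25.25
ee_pos: [0.4995, 0.2421, 0.0044]
tcp_rot: [0.994, -0.11, 0.0, 0.0]
wrist_force: [-2.9, -2.1, 11.4]
grip_width: 0.267
grasp_force: 26.7
```

```bash
python3 -m handwheel '[{"x":0,"y":0,"z":-0.002,"rx":0,"ry":0,"rz":0},{"x":0,"y":0,"z":-0.002,"rx":0,"ry":0,"rz":0},{"x":0,"y":0,"z":-0.002,"rx":0,"ry":0,"rz":0},{"x":0,"y":0,"z":-0.002,"rx":0,"ry":0,"rz":0},{"x":0,"y":0,"z":-0.002,"rx":0,"ry":0,"rz":0},{"x":0,"y":0,"z":-0.002,"rx":0,"ry":0,"rz":0}]' -0.4 && python3 -m handwheel '[{"x":0,"y":0,"z":-0.05,"rx":0,"ry":0,"rz":0},{"x":0,"y":0,"z":-0.2,"rx":0,"ry":0,"rz":0},{"x":0,"y":0,"z":-0.4,"rx":0,"ry":0,"rz":0},{"x":0,"y":0.1,"z":-0.6,"rx":0,"ry":0,"rz":0},{"x":0,"y":0.4,"z":-0.6,"rx":0,"ry":0,"rz":0},{"x":0,"y":0.7,"z":-0.6,"rx":0,"ry":0,"rz":0},{"x":0,"y":1,"z":-0.6,"rx":0,"ry":0,"rz":0}]' && python3 -m handwheel '[{"x":0,"y":0.3,"z":0,"rx":0,"ry":0,"rz":-0.1},{"x":0,"y":0.6,"z":0,"rx":0,"ry":0,"rz":-0.2},{"x":0,"y":1,"z":0,"rx":0,"ry":0,"rz":-0.3},{"x":0,"y":1,"z":0,"rx":0,"ry":0,"rz":-0.4},{"x":0,"y":1,"z":0,"rx":0,"ry":0,"rz":-0.47},{"x":0,"y":1,"z":0,"rx":0,"ry":0,"rz":-0.47}]'
python3 -c "
from h import *
plan(.466,-.318,.04,30)"
```

```text
t: 26.0
ee_pos: [0.4996, 0.2422, 0.0038]
tcp_rot: [0.994, -0.11, -0.0, 0.0]
wrist_force: [-0.7, 0.2, 0.6]
grip_width: 0.702
grasp_force: 0.0
t: 26.88
ee_pos: [0.4557, 0.0454, 0.1248]
tcp_rot: [0.994, -0.11, 0.001, -0.0]
wrist_force: [0.0, -0.0, -0.2]
grip_width: 0.703
grasp_force: 0.0
t: 27.62
ee_pos: [0.4124, -0.1484, 0.1245]
tcp_rot: [0.967, 0.255, 0.0, 0.0]
wrist_force: [-0.4, 1.0, 1.3]
grip_width: 0.701
grasp_force: 0.0
t 27.625 at [ 0.4124 -0.1484  0.1245] shift [-0.186  0.869  0.423] turn [ 0.    -0.    -0.004] n 3.2 q [ 0.47  0.2  -0.26  2.1   0.07  0.85 -0.89]
```

```bash
python3 -m handwheel '[{"x":-0.06,"y":0.3,"z":0,"rx":0,"ry":0,"rz":0},{"x":-0.12,"y":0.6,"z":0.1,"rx":0,"ry":0,"rz":0},{"x":-0.186,"y":0.87,"z":0.3,"rx":0,"ry":0,"rz":0},{"x":-0.186,"y":0.87,"z":0.42,"rx":0,"ry":0,"rz":0},{"x":-0.186,"y":0.87,"z":0.42,"rx":0,"ry":0,"rz":0},{"x":-0.186,"y":0.87,"z":0.42,"rx":0,"ry":0,"rz":0}]'
python3 - <<'E'
from h import *
s=read_state();im=read_camera("wrist");plan(.466,-.318,-.030,30,s);cv2.imwrite("pics/M.png",im[:,:,::-1]);c=K("wrist",s)
l=w=.036
for z in(0,.022):
    q=np.array([[1,1],[-1,1],[-1,-1],[1,-1]])*[l/2,w/2];t=np.radians(30);q=q@np.array([[np.cos(t),np.sin(t)],[-np.sin(t),np.cos(t)]])+[.466,-.318]
    print("pred",w2p(c,np.c_[q,[z]*4]).round(0).tolist())
g=cv2.GaussianBlur(cv2.cvtColor(im,cv2.COLOR_RGB2GRAY),(3,3),0)
for r in range(205,320,5):print(r,g[r,270:380:4].tolist())
E
```

```text
t: 28.38
ee_pos: [0.4671, -0.3166, 0.041]
tcp_rot: [0.967, 0.257, 0.0, 0.0]
wrist_force: [0.9, -1.0, 0.3]
grip_width: 0.697
grasp_force: 0.0
t 28.375 at [ 0.4671 -0.3166  0.041 ] shift [-0.009  0.003  0.355] turn [ 0.    -0.001 -0.003] n 1.1 q [ 0.63  0.5  -0.16  1.89  0.11  0.76 -0.64]
pred [[294.0, 229.0], [295.0, 280.0], [349.0, 280.0], [350.0, 228.0]]
pred [[291.0, 240.0], [293.0, 296.0], [352.0, 296.0], [353.0, 240.0]]
205 [146, 146, 146, 147, 146, 146, 146, 147, 146, 146, 146, 146, 146, 147, 146, 146, 146, 146, 146, 144, 142, 143, 143, 146, 146, 146, 146, 146]
210 [146, 146, 146, 146, 146, 146, 146, 146, 146, 146, 146, 146, 146, 146, 146, 146, 146, 146, 146, 146, 143, 143, 146, 146, 146, 146, 146, 146]
215 [146, 146, 146, 146, 147, 146, 146, 146, 146, 146, 146, 146, 146, 146, 146, 146, 146, 146, 146, 146, 146, 146, 146, 146, 146, 146, 146, 146]
220 [146, 146, 146, 146, 146, 146, 146, 146, 142, 146, 145, 145, 146, 143, 146, 146, 145, 146, 143, 143, 146, 146, 146, 146, 146, 146, 146, 146]
225 [146, 146, 146, 146, 146, 143, 145, 143, 142, 146, 145, 141, 146, 141, 145, 146, 141, 14
[... 1930 characters left out ...]
 146, 146, 141, 140, 146, 137, 141, 127, 134, 119, 126, 129, 119, 126, 123, 115, 135, 114, 112, 113, 114, 112, 114, 139]
300 [146, 146, 146, 146, 146, 147, 145, 146, 146, 145, 146, 146, 133, 120, 135, 124, 120, 135, 118, 130, 133, 124, 124, 114, 136, 118, 124, 147]
305 [146, 146, 146, 146, 146, 146, 146, 146, 146, 146, 146, 146, 146, 143, 146, 145, 145, 146, 145, 146, 146, 145, 146, 145, 139, 146, 139, 145]
310 [146, 146, 146, 146, 146, 146, 146, 146, 146, 146, 146, 146, 146, 146, 146, 146, 146, 146, 146, 147, 146, 146, 146, 146, 142, 139, 135, 131]
315 [146, 147, 146, 146, 146, 146, 146, 146, 146, 146, 147, 146, 146, 146, 146, 146, 146, 146, 146, 146, 146, 146, 146, 144, 117, 111, 111, 111]
```

M's numbers show its far edge at row 233 against 229 predicted, its columns matching and its fins vertical. I'll shift back 2.5 mm and grasp.

```bash
python3 -m handwheel '[{"x":-0.02,"y":0.003,"z":0.14,"rx":0,"ry":0,"rz":0},{"x":-0.02,"y":0.003,"z":0.25,"rx":0,"ry":0,"rz":0},{"x":-0.02,"y":0.003,"z":0.32,"rx":0,"ry":0,"rz":0},{"x":-0.02,"y":0.003,"z":0.355,"rx":0,"ry":0,"rz":0},{"x":-0.02,"y":0.003,"z":0.355,"rx":0,"ry":0,"rz":0}]' && python3 -m handwheel '[{"x":0,"y":0,"z":0,"rx":0,"ry":0,"rz":0},{"x":0,"y":0,"z":0,"rx":0,"ry":0,"rz":0},{"x":0,"y":0,"z":0,"rx":0,"ry":0,"rz":0},{"x":0,"y":0,"z":0,"rx":0,"ry":0,"rz":0},{"x":0,"y":0,"z":0,"rx":0,"ry":0,"rz":0},{"x":0,"y":0,"z":0,"rx":0,"ry":0,"rz":0},{"x":0,"y":0,"z":0,"rx":0,"ry":0,"rz":0}]' 1 25 &&  python3 -m handwheel '[{"x":0,"y":0,"z":-0.1,"rx":0,"ry":0,"rz":0},{"x":0,"y":0,"z":-0.3,"rx":0,"ry":0,"rz":0},{"x":0,"y":0,"z":-0.55,"rx":0,"ry":0,"rz":0},{"x":0.1,"y":-0.1,"z":-0.75,"rx":0,"ry":0,"rz":0.1},{"x":0.3,"y":-0.4,"z":-0.75,"rx":0,"ry":0,"rz":0.2},{"x":0.5,"y":-0.7,"z":-0.75,"rx":0,"ry":0,"rz":0.3},{"x":0.7,"y":-1,"z":-0.75,"rx":0,"ry":0,"rz":0.4},{"x":0.7,"y":-1,"z":-0.75,"rx":0,"ry":0,"rz":0.495},{"x":0.7,"y":-1,"z":-0.75,"rx":0,"ry":0,"rz":0.495}]'
python3 -c "
from h import *
plan(.5668-.003,.118+.003,.1,-14.5)"
```

```text
t: 29.05
ee_pos: [0.4634, -0.32, -0.0308]
tcp_rot: [0.967, 0.256, 0.0, 0.0]
wrist_force: [-0.5, -0.5, 0.3]
grip_width: 0.701
grasp_force: 0.0
t: 29.92
ee_pos: [0.4636, -0.3205, -0.0303]
tcp_rot: [0.967, 0.256, 0.0, 0.0]
wrist_force: [-0.8, 0.6, 6.5]
grip_width: 0.417
grasp_force: 26.0
t: 31.05
ee_pos: [0.4858, -0.0742, 0.1191]
tcp_rot: [0.992, -0.127, 0.0, -0.0]
wrist_force: [-0.2, 0.3, -0.7]
grip_width: 0.414
grasp_force: 25.2
t 31.05 at [ 0.4858 -0.0742  0.1191] shift [ 0.131 -1.043  0.096] turn [-0.    -0.    -0.001] n 3.4 q [ 0.15  0.28 -0.11  2.    0.04  0.86 -1.81]
```

```bash
python3 -m handwheel '[{"x":0.04,"y":-0.3,"z":0,"rx":0,"ry":0,"rz":0},{"x":0.08,"y":-0.6,"z":0,"rx":0,"ry":0,"rz":0},{"x":0.13,"y":-0.9,"z":0,"rx":0,"ry":0,"rz":0},{"x":0.13,"y":-1,"z":0,"rx":0,"ry":0,"rz":0},{"x":0.13,"y":-1,"z":0.1,"rx":0,"ry":0,"rz":0},{"x":0.13,"y":-1,"z":0.3,"rx":0,"ry":0,"rz":0},{"x":0.13,"y":-1,"z":0.45,"rx":0,"ry":0,"rz":0},{"x":0.13,"y":-1,"z":0.5,"rx":0,"ry":0,"rz":0},{"x":0.13,"y":-1,"z":0.5,"rx":0,"ry":0,"rz":0}]'
cat >>h.py <<'E'
def ext(im,rows):
    f=lambda a:(int(a.min()),int(a.max()),len(a)) if len(a) else None
    for row in rows:
        q=im[row,250:395].astype(int);d=np.where(q.max(1)<40)[0]+250;y=np.where((abs(q[:,1]-q[:,0])<12)&(q[:,1]>50))[0]+250
        print(row,"dark",f(d),"grey",f(y))
E
python3 - <<'E'
from h import *
s=read_state();plan(.5668-.003,.118+.003,.02,-14.5,s);im=read_camera("wrist");cv2.imwrite("pics/heldM.png",im[:,:,::-1])
ext(im,range(246,290,2))
E
```

```text
t: 32.17
ee_pos: [0.562, 0.1085, 0.0188]
tcp_rot: [0.992, -0.13, -0.0, 0.0]
wrist_force: [-0.4, 0.3, 1.2]
grip_width: 0.416
grasp_force: 25.3
t 32.175 at [0.562  0.1085 0.0188] shift [-0.007 -0.063 -0.006] turn [ 0.001  0.    -0.004] n 0.2 q [-0.16  0.54 -0.15  1.88  0.12  0.73 -2.21]
246 dark None grey None
248 dark None grey None
250 dark None grey None
252 dark None grey None
254 dark None grey None
256 dark None grey None
258 dark None grey None
260 dark (264, 329, 66) grey None
262 dark (264, 329, 66) grey None
264 dark (264, 329, 66) grey None
266 dark (264, 329, 66) grey None
268 dark (264, 329, 66) grey None
270 dark (264, 329, 66) grey None
272 dark (265, 279, 15) grey (281, 329, 37)
274 dark (265, 278, 14) grey (279, 360, 82)
276 dark (265, 277, 13) grey (279, 361, 83)
278 dark (265, 277, 13) grey (278, 361, 84)
280 dark (265, 276, 12) grey (278, 393, 88)
282 dark (265, 276, 12) grey (277, 385, 87)
284 dark (265, 275, 11) grey (277, 363, 87)
286 dark (265, 275, 11) grey (276, 363, 88)
288 dark (266, 274, 9) grey (276, 364, 89)
```

```bash
python3 - <<'E'
from h import *
im=cv2.imread("pics/heldM.png").astype(int)
for c in(286,300,320,340,354):print(c,[int(v) for v in im[256:280,c].max(1)])
align(read_state(),[(263.5,259.2),(329.5,259.2)],[(279.5,271.5),(360,272.3)],.0303,.036)
E
```

```text
286 [110, 101, 71, 35, 19, 28, 26, 28, 26, 27, 28, 27, 28, 27, 27, 29, 55, 85, 102, 107, 108, 123, 138, 146]
300 [108, 102, 73, 37, 22, 25, 24, 28, 28, 28, 27, 24, 27, 24, 26, 30, 54, 85, 102, 106, 109, 122, 137, 143]
320 [109, 103, 76, 36, 16, 11, 20, 17, 15, 20, 18, 20, 19, 19, 15, 25, 51, 83, 101, 105, 108, 123, 137, 147]
340 [79, 78, 79, 77, 80, 80, 79, 79, 79, 80, 78, 79, 79, 78, 79, 78, 87, 97, 103, 105, 108, 117, 135, 148]
354 [79, 77, 81, 77, 78, 79, 79, 79, 81, 83, 88, 88, 84, 81, 79, 81, 82, 93, 103, 107, 105, 117, 137, 147]
widths 0.03292880595112593 0.03577464728670233
sink in tool [-0.00019102 -0.00116557] skew 0.5755948174108089 shift [-0.0103 -0.0573] rz -0.00639549797123121 down 0.07935843441879742 chip centre world [0.5636 0.1217 0.0196]
```

```bash
python3 -m handwheel '[{"x":-0.003,"y":-0.057,"z":0,"rx":0,"ry":0,"rz":0},{"x":-0.003,"y":-0.057,"z":0.02,"rx":0,"ry":0,"rz":0},{"x":-0.003,"y":-0.057,"z":0.045,"rx":0,"ry":0,"rz":0},{"x":-0.003,"y":-0.057,"z":0.06,"rx":0,"ry":0,"rz":0},{"x":-0.003,"y":-0.057,"z":0.07,"rx":0,"ry":0,"rz":0},{"x":-0.003,"y":-0.057,"z":0.077,"rx":0,"ry":0,"rz":0},{"x":-0.003,"y":-0.057,"z":0.077,"rx":0,"ry":0,"rz":0}]'
```

```text
t: 33.1
ee_pos: [0.5643, 0.1206, 0.0037]
tcp_rot: [0.992, -0.129, -0.0, 0.0]
wrist_force: [-2.0, -0.3, 2.4]
grip_width: 0.415
grasp_force: 25.7
```

Light contact at 2.4 N. I'll release, retreat upward and to the robot's right, and check.

```bash
python3 -m handwheel '[{"x":0,"y":0,"z":0,"rx":0,"ry":0,"rz":0},{"x":0,"y":0,"z":0,"rx":0,"ry":0,"rz":0},{"x":0,"y":0,"z":0,"rx":0,"ry":0,"rz":0},{"x":0,"y":0,"z":0,"rx":0,"ry":0,"rz":0},{"x":0,"y":0,"z":0,"rx":0,"ry":0,"rz":0},{"x":0,"y":0,"z":0,"rx":0,"ry":0,"rz":0}]' -0.4 && python3 -m handwheel '[{"x":0,"y":0,"z":-0.05,"rx":0,"ry":0,"rz":0},{"x":0,"y":0,"z":-0.2,"rx":0,"ry":0,"rz":0},{"x":0,"y":0,"z":-0.45,"rx":0,"ry":0,"rz":0},{"x":-0.15,"y":-0.1,"z":-0.7,"rx":0,"ry":0,"rz":0},{"x":-0.3,"y":-0.28,"z":-0.95,"rx":0,"ry":0,"rz":0},{"x":-0.4,"y":-0.28,"z":-1,"rx":0,"ry":0,"rz":0},{"x":-0.4,"y":-0.28,"z":-1,"rx":0,"ry":0,"rz":0},{"x":-0.4,"y":-0.28,"z":-1,"rx":0,"ry":0,"rz":0}]'
python3 - <<'E'
from h import *
s=read_state();im=read_camera("wrist");c=K("wrist",s);b=im[:,:,::-1].copy()
for n,x,y,l,w,h in [("L",.470,.1476,.05,.05,.024),("M",.5648,.1215,.036,.036,.022),("S",.5006,.243,.024,.024,.02),("O",.5826,.2153,.064,.024,.022)]:
    for z,col in((.034,(255,0,0)),):
        q=np.array([[1,1],[-1,1],[-1,-1],[1,-1]])*[l/2,w/2];t=np.radians(-14.5);q=q@np.array([[np.cos(t),np.sin(t)],[-np.sin(t),np.cos(t)]])+[x,y]
        cv2.polylines(b,[w2p(c,np.c_[q,[z]*4]).round().astype(int)],True,col,1)
W=cv2.resize(b[60:420,120:560],(440,360));sc=read_camera("scene")[:,:,::-1]
cv2.imwrite("pics/end.png",np.hstack([W,cv2.resize(sc[115:250,265:400],(360,360),interpolation=cv2.INTER_CUBIC)]))
E
```

```text
t: 33.85
ee_pos: [0.5643, 0.1208, 0.0035]
tcp_rot: [0.992, -0.129, -0.0, 0.0]
wrist_force: [-0.6, 0.7, 0.9]
grip_width: 0.699
grasp_force: 0.0
t: 34.85
ee_pos: [0.5017, 0.1945, 0.2033]
tcp_rot: [0.992, -0.13, 0.0, 0.0]
wrist_force: [0.2, 0.4, -0.7]
grip_width: 0.697
grasp_force: 0.0
```

View pics/end.png

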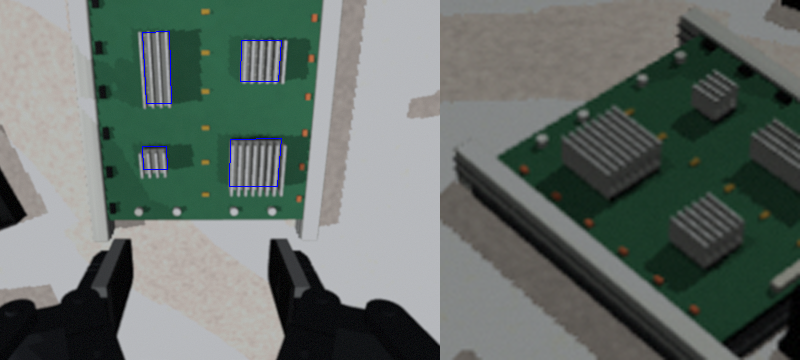

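The last picture shows all four sinks flat on their own chips: O (155,68), M (262,60), S (153,160) and L (257,167). The fins run along the rails, no black chip edge is showing, and the gripper is clear.

```bash
python3 -c "
from station import *
print(hand_in())"
```

```text
the job is handed in; nothing more can be done
None
```

I set all four heat sinks on their own chips, centred to within a few millimetres by my estimate, flat and with fins along the rails. I then handed the job in at about 35 s of the 96 s allowed; the hand-in returned no verdict.

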